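# Start the water-sample incubation

### The job

Stand every small white-capped sample bottle upright on the floor of the incubator's chamber, and leave the red-capped reference bottle and the other bottles on the bench where they are. Then lower the incubator's lid gently until it is fully closed, without slamming it. Last, turn the dial until its white pointer points at the green mark, and then slide the amber lock fully home over the dial.

Things in the scene. Friction and masses are not known exactly. Their poses are not given: they have to be found in the camera images.
- incubator: bench incubator, fixed: a white open-topped chamber, outside 220 mm (its x) by 324 mm (its y) by 74 mm tall, walls and floor 12 mm thick, so the inner floor is 196 by 300 mm and lies 12 mm above the bench. Origin on the bench under the chamber's centre, x away from the robot, y left, z up. On its -y side is a grey control deck, 120 mm wide (y -162 to -282 mm), 220 mm deep, its top also 74 mm up.
- lid (a joint): angle of the incubator's lid, rad: 0 closed, about 1.7 to 1.95 standing open (stop at 2.0). Lid 220 by 324 by 10 mm, blue frame with clear window, 0.45 kg, hinged along the chamber's far (+x) rim. The hinge is stiff: the lid stays at any angle until pushed (3 to 5 N at its edge). A black lip, 10 mm thick, 120 mm wide, sticks out 22 mm past the middle of the free edge.
- lid_hinge (a point): point on the lid's hinge axis (parallel to the incubator's y), at the middle of the chamber's far rim, on the underside of the lid
- lid_edge (a point): middle of the lid's free edge, on its outer face (upper face when closed), 220 mm from the hinge; the lip starts here
- dial (a joint): turn of the black dial on the deck, rad, clockwise from above, 0 to 2.4. Skirt 52 mm across; a grip bar 46 mm long, 14 mm wide, 8 to 34 mm above the dial's foot (the deck's top + 2 mm). A white line on the bar shows the pointing end.
- dial_grip (a point): point on the dial's axis inside its grip bar, 10 mm below the bar's top
- dial_tip (a point): the dial's pointer tip, 26 mm from the axis, at the white end of the grip bar
- mark: green mark on the deck's white scale. Origin on the dial's axis, x axis pointing from the axis to the mark, which lies 27 to 42 mm out
- mark_point (a point): the point 26 mm from the dial's axis in the direction of the green mark: where the dial's pointer tip belongs
- lock (a joint): travel of the dial lock, m: 0 to 0.012 at the start (pulled back towards the robot), 0.117 fully home over the dial (slides along the incubator's +x, away from the robot; about 2 N). A see-through amber hood 64 mm (x) by 74 mm (y), 43 mm tall, running on two rails of the deck.
- lock_tab (a point): top centre of the lock's orange grip tab, 12 mm thick (x), 44 mm wide (y), standing 22 mm above the hood
- sample0: squat clear glass sample bottle, upright: body 52 mm across and 40 mm tall with a white paper label band, then a white cap 44 mm across, 52 mm tall in all, about 110 g, heavy-based. Origin at the centre of its underside, z up its axis.
- sample1: squat clear glass sample bottle, upright: body 52 mm across and 40 mm tall with a white paper label band, then a white cap 44 mm across, 52 mm tall in all, about 110 g, heavy-based. Origin at the centre of its underside, z up its axis.
- sample2: squat clear glass sample bottle, upright: body 52 mm across and 40 mm tall with a white paper label band, then a white cap 44 mm across, 52 mm tall in all, about 110 g, heavy-based. Origin at the centre of its underside, z up its axis.
- sample3: squat clear glass sample bottle, upright: body 52 mm across and 40 mm tall with a white paper label band, then a white cap 44 mm across, 52 mm tall in all, about 110 g, heavy-based. Origin at the centre of its underside, z up its axis.
- sample4: squat clear glass sample bottle, upright: body 52 mm across and 40 mm tall with a white paper label band, then a white cap 44 mm across, 52 mm tall in all, about 110 g, heavy-based. Origin at the centre of its underside, z up its axis.
- reference: squat clear glass sample bottle, upright: body 52 mm across and 40 mm tall with a white paper label band, then a red cap 44 mm across, 52 mm tall in all, about 110 g, heavy-based. Origin at the centre of its underside, z up its axis. The reference, a bystander.
- amber: amber reagent bottle, 72 mm across, 160 mm tall, black cap; bystander. Origin at the centre of its underside.
- wash: white plastic bottle with yellow cap, 60 mm across, 140 mm tall; bystander. Origin at the centre of its underside.

How it is judged:
By the outcome, as a careful person would: the job done as asked, in the order asked, and still so for the second after the job is handed in, with the robot touching nothing.
Of sample0, sample1, sample2, sample3, sample4 only 3 to 5 are there at a start; the rules pass over those that are not, and their reading is None.
At some moment in a run one of sample0, sample1, sample2, sample3, sample4 may be knocked a few centimetres aside while the robot is not near it.
It also fails if it takes over 210 s, if anything falls off the work surface, if the arm or the gripper's body presses on something with over 40 N, if the wrist force passes 120 N, or if a joint passes its speed limit or range.

### The arm

A 6-joint arm with a two-finger parallel gripper is mounted at the origin on the work surface. World frame = base frame: x ahead of the robot, y to its left, z up, the work surface at z = 0. Lengths are in mm, angles in rad, forces in N, time in s.
With the tool pointing down it reaches from about 350 to 975 mm from the base axis. Payload 4.9 kg.
Tool frame: the origin (TCP) lies at the very end of the fingers, on their centre line; the grasp point (between the pads) lies ctrl.grip_point_offset behind it (ctrl.grip_point_offset is the distance from the TCP to the grasp point, in mm); z points along the fingers, y is the line along which they close (so a half turn about z gives the same grasp; the last joint's range is limited). The gripper opens to 85 mm and grips with 20 to 120 N. Pads are 22 mm wide; open, the fingers measure 114 mm over their backs; the gripper's body (76 mm by 85 mm) begins 54 mm behind the grasp point. The pads swing forward as they close: fully open they stand 13 mm farther back than shut.
Start: joints at [-1.245, 0.053, 1.613, -0, 1.476, -0.119], TCP at [268.916, -564.168, 204.604] pointing down, gripper open.
Joint ranges: [-3.01, 3.01], [-1.01, 2.22], [0.06, 2.58], [-1.02, 4.17], [0.09, 2.62], [-3.14, 3.14]. Speed limits (rad/s): [2.57, 2.57, 3.14, 3.14, 3.14, 3.14].

### API

Orientations are given as a unit quaternion [x, y, z, w].
In Python, from station import telemetry, vision, ticket, ctrl gives the robot as it stands.
- The arm moves only by the tool jog_arm, never from a script. Its argument "commands" is a list of rows, each a list of 7 numbers: the shift along the tool's x, y, z scaled (see below), then the turn, a rotation vector about the tool's x, y, z scaled (see below), then the closure, from -1 (fully open) to 1 (shut). A call has 1 to 20 rows; each row is the pose to reach, as a shift and turn from the pose commanded when the call began, along the tool's axes at that moment; what a row does not reach only later rows make up. The controller multiplies each number of a shift by 0.15 m and each number of a turn by 60 degrees. A row lasts 1/12 s, in which the tool goes at most 41.7 mm and 7.16 degrees, less where a joint would pass 70% of its speed; a pose out of reach is approached as far as the arm can. A call with a number of a shift or a turn outside -1 to 1 is refused whole. A call with a gripper value outside its range is refused whole. The fingers move at their own pace and stop on an object; "grip_force" is the grip in N (left out, the last holds). Time passes only in rows, so rows that repeat a pose let the fingers close. It gives the time, the measured TCP pose, the force, the opening and the grip force at its end, in the units of the state.
- telemetry.read_state(): the state, without advancing time (a new reading comes with each control period).
- vision.grab_frame(name): name is "side" or "top"; returns a dict with "img" (480x640x3 uint8, red, green, blue), "depth" (480x640 float32, mm along the optical axis (not along the pixel's ray), 0 where there is no reading), "fx", "fy", "cx", "cy" (pixels), "world_from_camera" (4x4, takes a point from camera to world coordinates). Camera axes: x right, y down, z forward; pixel columns grow to the right and rows downward; lengths in mm; the calibration is good to about 2 mm. A picture is of the moment at which its call begins.
- ticket.sign_off(): hands the job in; it is judged then, once.
Trained networks look in a picture, given as the dict that the camera call returned (one of the last four; its "shot" number tells which), for a name from the list of things; names that differ only in an ending like _2 or _b are one class to them, and where a whole thing is asked for, a point or a joint stands for the part that bears it (a point fixed in the world has none). Each returns a list of dicts, best first, with "conf" (0 to 1); they miss things now and then, are a little off and sometimes report something else, mostly with a low value. They report only what shows in the picture. A call takes as long as a camera call.
- vision.look_for(picture, target): "rect" ([centre column, centre row, width, height] in pixels, round what is visible of it).
- vision.silhouettes(picture, target): "region" (480x640 bool, what is visible of it) and "rect" ([centre column, centre row, width, height] in pixels, round what is visible of it).
- vision.mark_of(picture, target): "at" ([column, row] in pixels: a listed point, or the origin of a listed thing).
The state is a dict: "t": time; "joint_pos": joint angles; "qd": joint speeds; "tau": joint torques, N m; "eef_pos": TCP position; "tcp_rot": TCP orientation; "ft_force": force on the tool from outside, world axes, zero at the start; "moment": the same for the moment, N m; "grip_width": finger opening in mm; "grip_force": force on a finger pad.
Only numpy, scipy, OpenCV 4.12 (cv2) and the standard library are available. Lean on these libraries where they do the work, as an engineer would, in place of code of your own. Each camera call takes 0.05 s, during which the arm holds its last target. There are 200 camera calls.

## Working session

There is one attempt and no reset: what is moved stays moved. The work goes in short steps, Python scripts to look and compute and a tool call to move; the robot and the scene stay as the last step left them, time stands still between calls to the robot, and variables do not carry over. Pictures are saved under pics/ and viewed, at most 14 in all, crops included, and the job is handed in when it is done.

Besides the shell and the picture viewer there is one more tool, called in YAML: its name, and indented under it one key for each argument. jog_arm: Moves the arm, as the interface text tells. Shifts and turns lie within -1 to 1; 1 stands for 0.15 m of shift or 60 degrees of turn. Its arguments: {"type":"object","properties":{"commands":{"type":"array","items":{"type":"array","items":{"type":"number","minimum":-1,"maximum":1}}},"grip_force":{"type":"number"}},"required":["commands"]}

```bash
mkdir -p pics; ls
cat > h.py <<'E'
import numpy as np, cv2
from station import telemetry, vision, ticket, ctrl
from scipy.spatial.transform import Rotation as R
def shot(n): return vision.grab_frame(n)
def save(p,f): cv2.imwrite('pics/'+f,cv2.cvtColor(p['img'],cv2.COLOR_RGB2BGR))
def ray(p,u,v):
    T=np.array(p['world_from_camera']); d=T[:3,:3]@np.array([(u-p['cx'])/p['fx'],(v-p['cy'])/p['fy'],1.]); return T[:3,3],d
def at_z(p,u,v,z):
    o,d=ray(p,u,v); return o+d*(z-o[2])/d[2]
def at_depth(p,u,v):
    o,d=ray(p,u,v); u,v=int(round(u)),int(round(v)); w=p['depth'][max(0,v-2):v+3,max(0,u-2):u+3]; w=w[w>0]
    return o+d*np.median(w) if w.size else None
def st():
    s=telemetry.read_state(); print('t',s['t'],'pos',np.round(s['eef_pos'],1),'rot',np.round(s['tcp_rot'],4),'F',np.round(s['ft_force'],1),'w',s['grip_width'],'gf',s['grip_force']); return s
def rel(target,Rt=None):
    "jog row for world target"
    s=telemetry.read_state(); Rc=R.from_quat(s['tcp_rot'])
    d=Rc.inv().apply(np.array(target)-s['eef_pos'])/150
    r=(Rc.inv()*Rt).as_rotvec()/np.radians(60) if Rt is not None else np.zeros(3)
    return np.round(np.r_[d,r],3)
E
python3 - <<'E'
from h import *
st(); print(ctrl.grip_point_offset, dir(ctrl))
for n in ('top','side'):
    p=shot(n); save(p,n+'0.png'); print(n,np.round(p['world_from_camera'],3).tolist(),p['fx'],p['cx'],p['cy'])
    for t in ['sample0','reference','amber','wash']:
        for d in vision.look_for(p,t): print(t,np.round(d['rect'],1),round(d['conf'],2), np.round(at_depth(p,*d['rect'][:2]),1))
    for t in ['sample0','reference','incubator','lid_hinge','lid_edge','dial_grip','dial_tip','mark_point','mark','lock_tab']:
        for d in vision.mark_of(p,t):
            q=at_depth(p,*d['at']); print(t,np.round(d['at'],1),round(d['conf'],2),None if q is None else np.round(q,1))
E
```

```text
pics
t 0.0 pos [ 268.7 -563.5  203.4] rot [ 9.754e-01  2.206e-01 -1.000e-04 -1.000e-03] F [ 0.2  0.1 -0.6] w 85.00404700637397 gf 0.0
18.700000000000003 ['Unreachable', '__class__', '__delattr__', '__dict__', '__dir__', '__doc__', '__eq__', '__format__', '__ge__', '__getattribute__', '__getstate__', '__gt__', '__hash__', '__init__', '__init_subclass__', '__le__', '__lt__', '__module__', '__ne__', '__new__', '__reduce__', '__reduce_ex__', '__repr__', '__setattr__', '__sizeof__', '__str__', '__subclasshook__', '__weakref__', 'grip_point_offset']
top [[0.092, -0.973, 0.214, 260.075], [-0.996, -0.09, 0.016, 62.178], [0.004, -0.214, -0.977, 1492.519], [0.0, 0.0, 0.0, 1.0]] 475.2979680027431 321.5440738050563 239.371638216624
sample0 [475.1 257.9  20.1  17.1] 0.77 [ 561.2 -392.    49.7]
sample0 [419.1 249.8  20.9  20.7] 0.77 [ 570.5 -218.5   50.2]
sample0 [476.8 292.6  23.3  21.5] 0.67 [ 454.1 -398.7   52.5]
sample0 [443.9 290.7  17.5  20. ] 0.61 [ 450.8 -299.3   51.7]
sample0 [445.8 257.2  19.   15.5] 0.52 [ 554.8 -301.5   50.8]
reference [411.5 283.8  15.4  17.2] 0.67 [ 462.6 -200.1   52
[... 1811 characters left out ...]
er [424.8 314.9  34.   50.1] 0.76 [ 731.9 -270.   108.5]
wash [276.6 129.6  24.5  37.8] 0.97 [527.2 537.8  83. ]
sample0 [373.4 402.5] 0.96 [ 562.7 -413.2   51.1]
sample0 [327.4 415.6] 0.86 [ 458.9 -415.1   52.3]
sample0 [351.9 334.4] 0.83 [ 565.9 -241.7   38.2]
sample0 [357.2 364.7] 0.79 [ 553.9 -322.7   50. ]
sample0 [315.8 380.1] 0.63 [ 453.5 -331.7   45.1]
reference [309.3 340.8] 0.67 [ 462.5 -225.2   24.3]
incubator [277.9 225.5] 0.73 [456.5 168.9  13.6]
lid_edge [326.5 143.2] 0.59 [607.2 153.  309.7]
dial_grip [306.6 262.2] 0.66 [501.7 -36.8  85.8]
dial_tip [304.2 251.3] 0.53 [504.8   8.2  74.3]
mark [267.9 261.6] 0.17 [402.8 -50.2 142.4]
lock_tab [267.6 259. ] 0.96 [403.4 -40.  139.5]
```

View pics/top0.png

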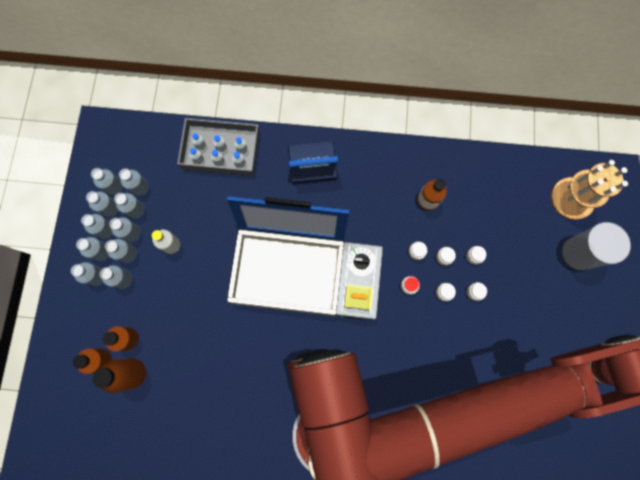

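View pics/side0.png

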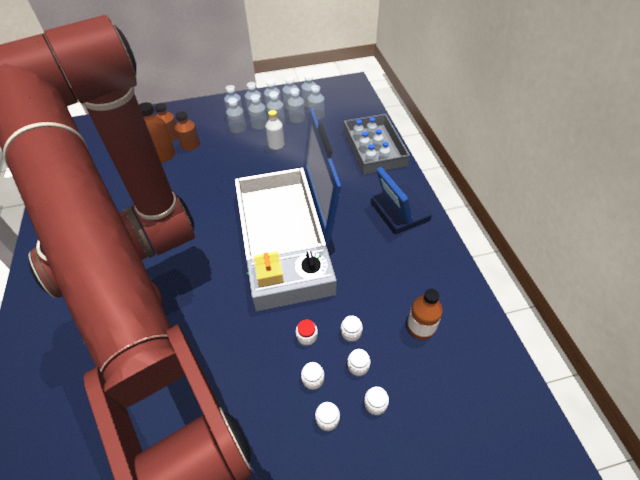

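```bash
cat >> h.py <<'E'
def caps(p, zlo=44, zhi=60, box=None):
    "cloud of cap tops -> (xy, hue-red?)"
    v,u=np.mgrid[0:480,0:640]; T=np.array(p['world_from_camera']); Z=p['depth']
    P=np.stack([(u-p['cx'])/p['fx']*Z,(v-p['cy'])/p['fy']*Z,Z],-1)@T[:3,:3].T+T[:3,3]
    return P
def bottles(p,zlo=46,zhi=60,region=(350,700,-500,-120)):
    P=caps(p); a,b,c,d=region
    m=((P[...,2]>zlo)&(P[...,2]<zhi)&(P[...,0]>a)&(P[...,0]<b)&(P[...,1]>c)&(P[...,1]<d)&(p['depth']>0)).astype(np.uint8)
    n,l=cv2.connectedComponents(m,connectivity=4)
    out=[]
    for i in range(1,n):
        k=l==i
        if k.sum()<40: continue
        col=np.median(p['img'][k],0); Q=P[k]
        out.append((np.round((Q.min(0)+Q.max(0))/2,1)[:2],np.round(Q.mean(0),1),k.sum(),np.round(np.ptp(Q,axis=0)[:2]),col))
    return out
E
python3 - <<'E'
from h import *
for n in ('top','side'):
    p=shot(n)
    for b in bottles(p): print(n,*b)
    P=caps(p)
    # incubator: rim points z 68..80
    m=(np.abs(P[...,2]-74)<5)&(P[...,0]>300)&(P[...,0]<640)&(P[...,1]>-150)&(P[...,1]<400)
    Q=P[m][:,:2].astype(np.float32); print('rim+deck',cv2.minAreaRect(Q),np.percentile(Q,[1,99],axis=0))
    np.save('P_'+n,P)
    if n=='top':
        img=cv2.resize(p['img'][180:330,220:400],None,fx=4,fy=4,interpolation=cv2.INTER_CUBIC); cv2.imwrite('pics/c0.png',img[:,:,::-1])
E
```

```text
top [ 571.3 -216.5] [ 571.5 -217.1   52. ] 152 [41. 41.] [248. 248. 248.]
top [ 575.9 -400.2] [ 574.8 -399.8   52.2] 155 [42. 44.] [248. 248. 247.]
top [ 563.1 -304.9] [ 563.2 -305.3   52.1] 156 [42. 44.] [248. 247. 247.]
top [ 461.9 -199. ] [ 461.6 -199.    51.9] 159 [43. 43.] [248.  67.  59.]
top [ 451.  -308.9] [ 451.1 -308.8   51.6] 161 [43. 43.] [248. 248. 247.]
top [ 460.9 -405.6] [ 460.9 -404.6   52. ] 164 [41. 45.] [248. 247. 247.]
rim+deck ((462.9295959472656, 123.07591247558594), (443.9027099609375, 222.29348754882812), 88.46588897705078) [[350.32206604 -97.10106644]
 [574.16503479 342.70574799]]
side [ 572.6 -218.6] [ 572.  -219.4   51.3] 239 [42. 45.] [254. 254. 254.]
side [ 461.7 -200.6] [ 461.5 -201.2   51.3] 239 [42. 43.] [250.  67.  64.]
side [ 563.7 -306.9] [ 563.2 -307.9   51.5] 274 [43. 43.] [254. 254. 254.]
side [ 451.  -310.7] [ 451.  -311.7   51.4] 286 [42. 44.] [254. 254. 254.]
side [ 575.9 -401.5] [ 575.2 -402.5   51.5] 327 [43. 43.] [254. 254. 254.]
side [ 461.  -406.9] [ 461.  -407.3   51.7] 341 [42. 43.] [254. 254. 254.]
rim+deck ((465.7404479980469, 122.54296875), (448.8561706542969, 228.0557098388672), 88.65479278564453) [[ 350.22891876 -100.60486   ]
 [ 573.06864624  341.03645355]]
```

The top view shows six capped bottles to the right of the incubator: the red reference at (411,285) and five white ones. The dial is at (361,260), the lock at (358,297), and the lid stands open behind the chamber. The side view agrees. I'm starting with the nearest bottle.

jog_arm:
  commands:
    - [0.804,-0.2,0.153,0,0,-0.325,-0.6]
    - [0.804,-0.2,0.153,0,0,-0.325,-0.6]
    - [0.804,-0.2,0.153,0,0,-0.325,-0.6]
    - [0.804,-0.2,0.153,0,0,-0.325,-0.6]
    - [0.804,-0.2,0.153,0,0,-0.325,-0.6]
  grip_force: 30

```text
t: 2.02
eef_pos: [366.1, -483.5, 180.9]
tcp_rot: [0.923, 0.384, -0.0, -0.001]
ft_force: [-0.5, -0.1, 0.7]
grip_width: 68.4
grip_force: 0.0
```

jog_arm:
  commands:
    - [0.825,0.08,0.153,0,0,0,-0.6]
    - [0.825,0.08,0.153,0,0,0,-0.6]
    - [0.825,0.08,0.153,0,0,0,-0.6]
    - [0.825,0.08,0.153,0,0,0,-0.6]
    - [0.825,0.08,0.153,0,0,0,-0.6]

```text
t: 2.43
eef_pos: [461.3, -405.8, 158.4]
tcp_rot: [0.924, 0.383, -0.0, -0.0]
ft_force: [-0.4, -0.3, 0.6]
grip_width: 67.9
grip_force: 0.0
```

```bash
cat >> h.py <<'E'
D45=R.from_matrix(np.array([[1,1,0],[1,-1,0],[0,0,-2**.5]]).T/2**.5)
def scan():
    p=shot('side'); P=bottles(p); q=shot('top')
    for n,f in (('S',p),('T',q)):
        for b in bottles(f): print(n,b[0],b[2],b[3],'RED' if b[4][1]<120 else '')
E
python3 - <<'E'
from h import *
st(); scan(); print(rel([461,-406,10],D45), D45.as_matrix().round(2).tolist())
E
```

```text
t 2.4333 pos [ 461.3 -405.8  158.4] rot [ 9.236e-01  3.833e-01 -4.000e-04 -2.000e-04] F [-0.4 -0.3  0.6] w 67.94462361555448 gf 0.0
S [ 579.2 -225.8] 69 [30. 28.] 
S [ 564.  -307.2] 270 [43. 44.] 
S [ 575.9 -401.2] 328 [44. 44.] 
S [ 461.2 -406.4] 343 [43. 44.] 
T [ 572.1 -216.5] 150 [43. 41.] 
T [ 575.5 -400.9] 159 [42. 43.] 
T [ 564.2 -306.3] 152 [43. 42.] 
T [ 462.1 -199.1] 160 [43. 43.] RED
T [ 451.  -309.1] 160 [43. 43.] 
[ 0.012 -0.004  0.995  0.001  0.001 -0.002] [[0.71, 0.71, 0.0], [0.71, -0.71, 0.0], [0.0, 0.0, -1.0]]
```

jog_arm:
  commands:
    - [0,0,0.25,0,0,0,-0.6]
    - [0,0,0.5,0,0,0,-0.6]
    - [0.0,0,0.75,0,0,0,-0.6]
    - [0,0,0.9,0,0,0,-0.6]
    - [0,0,0.99,0,0,0,-0.6]
    - [0,0,0.99,0,0,0,-0.6]
    - [0,0,0.99,0,0,0,1]
    - [0,0,0.99,0,0,0,1]
    - [0,0,0.99,0,0,0,1]
    - [0,0,0.99,0,0,0,1]
    - [0,0,0.99,0,0,0,1]
    - [0,0,0.99,0,0,0,1]
    - [0,0,0.9,0,0,0,1]
    - [0,0,0.7,0,0,0,1]
    - [0,0,0.5,0,0,0,1]
    - [0,0,0.25,0,0,0,1]
    - [0,0,0,0,0,0,1]
    - [0,0,0,0,0,0,1]

```text
t: 4.03
eef_pos: [464.5, -409.7, 170.0]
tcp_rot: [0.924, 0.383, 0.003, 0.008]
ft_force: [1.3, -1.4, 1.4]
grip_width: 42.7
grip_force: 30.9
```

Run:
```python
from h import *
s=st(); print(s['qd'],s['tau'])
p=shot('side'); s=st()
cv2.imwrite('pics/g1.png',cv2.resize(p['img'][250:450,220:480],None,fx=3,fy=3)[:,:,::-1])
```

```text
t 4.0333 pos [ 464.5 -409.7  170. ] rot [0.9238 0.3828 0.0028 0.0076] F [ 1.3 -1.4  1.4] w 42.6916544144305 gf 30.937825441360474
[-0.00165464  0.04138267  0.05896813 -0.00259733 -0.07046486 -0.0008353 ] [ 1.34311463e-01 -3.34094167e+01 -2.97136688e+01 -8.48865282e-03
  7.94958249e-01 -4.14948872e-04]
t 4.0833 pos [ 463.5 -408.6  166.1] rot [0.9238 0.3828 0.002  0.0055] F [ 0.8  0.1 -0.8] w 42.3163198605651 gf 30.917179584503174
```

View pics/g1.png

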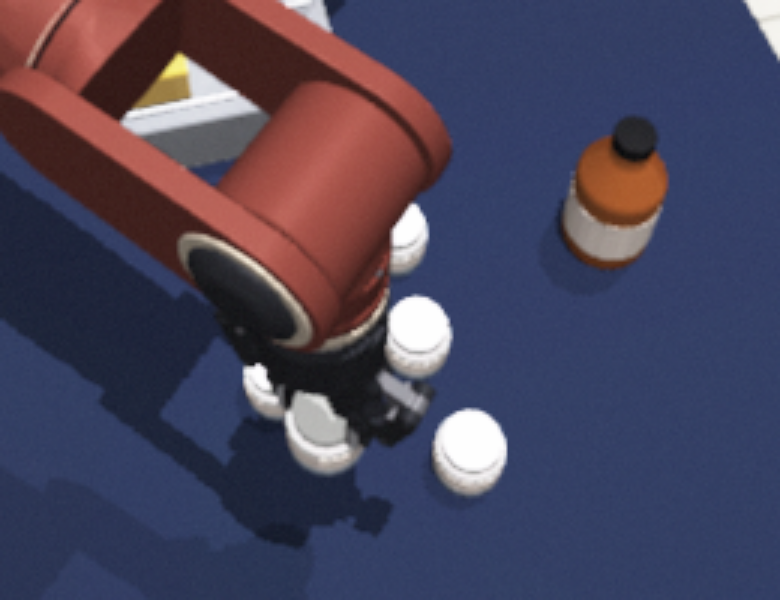

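jog_arm:
  commands:
    - [0,0,0,0,0,0,1]
    - [0,0,0,0,0,0,1]
    - [0,0,0,0,0,0,1]

```text
t: 4.33
eef_pos: [459.9, -404.9, 156.3]
tcp_rot: [0.924, 0.383, -0.001, -0.002]
ft_force: [-0.4, -0.8, -1.1]
grip_width: 42.7
grip_force: 30.9
```

```bash
cat >> h.py <<'E'
def held():
    s=st(); p=shot('side'); P=caps(p); e=s['eef_pos']
    m=(np.hypot(P[...,0]-e[0],P[...,1]-e[1])<32)&(P[...,2]>8)&(P[...,2]<e[2]+20)&(p['depth']>0)
    v,u=np.nonzero(m); print(m.sum())
    for vv in range(v.min(),v.max()+1,2):
        k=m[vv]; print(vv,k.sum(),np.round(P[vv][k].mean(0),0),p['img'][vv][k].mean(0).round())
E
python3 - <<'E'
from h import *
held()
E
```

```text
t 4.3333 pos [ 459.9 -404.9  156.3] rot [ 9.239e-01  3.826e-01 -7.000e-04 -2.000e-03] F [-0.4 -0.8 -1.1] w 42.68738711131247 gf 30.91216742992401
119
392 1 [ 435. -402.  176.] [224. 221. 220.]
394 1 [ 434. -403.  168.] [159. 159. 161.]
396 1 [ 435. -409.  174.] [188. 185. 184.]
398 2 [ 435. -410.  164.] [163. 157. 154.]
400 6 [ 462. -421.  164.] [116. 111. 112.]
402 12 [ 455. -424.  167.] [154. 149. 146.]
404 19 [ 454. -427.  165.] [152. 145. 142.]
406 13 [ 454. -427.  155.] [141. 136. 136.]
408 2 [ 454. -428.  146.] [ 78.  88. 102.]
```

jog_arm:
  commands:
    - [0.08,-0.07,0,0,0,0,1]
    - [0.22,-0.2,0,0,0,0,1]
    - [0.42,-0.375,0,0,0,0,1]
    - [0.62,-0.56,0,0,0,0,1]
    - [0.83,-0.745,0,0,0,0,1]

```text
t: 4.8
eef_pos: [469.0, -237.0, 157.4]
tcp_rot: [0.924, 0.382, -0.0, -0.001]
ft_force: [0.8, 0.2, -0.6]
grip_width: 42.6
grip_force: 30.9
```

jog_arm:
  commands:
    - [0.2,-0.18,0,0,0,0,1]
    - [0.42,-0.375,0,0,0,0,1]
    - [0.62,-0.56,0,0,0,0,1]
    - [0.83,-0.745,0,0,0,0,1]

```text
t: 5.13
eef_pos: [477.6, -71.6, 157.7]
tcp_rot: [0.924, 0.382, -0.0, -0.001]
ft_force: [1.3, 0.5, -1.9]
grip_width: 42.6
grip_force: 30.9
```

jog_arm:
  commands:
    - [0.2,-0.18,0,0,0,0,1]
    - [0.4,-0.36,0,0,0,0,1]
    - [0.6,-0.54,0,0,0,0,1]
    - [0.74,-0.665,0,0,0,0,1]
    - [0.81,-0.727,0,0,0,0,1]
    - [0.83,-0.745,0,0,0,0,1]
    - [0.83,-0.745,0,0,0,0,1]
    - [0.83,-0.745,0,0,0,0,1]

```text
t: 5.8
eef_pos: [487.3, 92.4, 158.1]
tcp_rot: [0.924, 0.383, -0.001, -0.0]
ft_force: [-0.4, -0.9, -1.4]
grip_width: 42.6
grip_force: 30.9
```

Run:
```python
from h import *
st(); print(rel([488,95,22],D45))
P=np.load('P_top.npy'); m=(P[...,2]>5)&(P[...,2]<20)&(P[...,0]>300)&(P[...,0]<600)&(P[...,1]>0)
Q=P[m][:,:2].astype(np.float32); print(cv2.minAreaRect(Q),P[m][:,2].mean())
p=shot('side');P=caps(p); print(np.round(P[140:420:1][:, 320][::8],0)[:3])
```

```text
t 5.8 pos [487.3  92.4 158.1] rot [ 9.239e-01  3.826e-01 -7.000e-04 -0.000e+00] F [-0.4 -0.9 -1.4] w 42.5956277234546 gf 30.88373064994812
[ 0.017 -0.009  0.907 -0.     0.001 -0.   ]
((450.0462646484375, 472.3436279296875), (944.6151733398438, 299.7041320800781), 89.982666015625) 11.29189636574593
[[602. 201. 284.]
 [601. 202. 256.]
 [598. 192. 237.]]
```

jog_arm:
  commands:
    - [0.02,-0.01,0.2,0,0,0,1]
    - [0.02,-0.01,0.42,0,0,0,1]
    - [0.02,-0.01,0.64,0,0,0,1]
    - [0.02,-0.01,0.8,0,0,0,1]
    - [0.02,-0.01,0.86,0,0,0,1]
    - [0.02,-0.01,0.89,0,0,0,1]
    - [0.02,-0.01,0.9,0,0,0,1]
    - [0.02,-0.01,0.905,0,0,0,1]
    - [0.02,-0.01,0.905,0,0,0,1]

```text
t: 6.6
eef_pos: [490.1, 95.1, 24.9]
tcp_rot: [0.924, 0.382, 0.001, 0.0]
ft_force: [-3.1, -0.5, 3.7]
grip_width: 42.6
grip_force: 31.7
```

Run:
```python
from h import *
st()
```

```text
t 6.6 pos [490.1  95.1  24.9] rot [9.242e-01 3.819e-01 6.000e-04 2.000e-04] F [-3.1 -0.5  3.7] w 42.56473953400876 gf 31.663516759872437
```

jog_arm:
  commands:
    - [0,0,0,0,0,0,-0.5]
    - [0,0,0,0,0,0,-0.6]
    - [0,0,0,0,0,0,-0.6]
    - [0,0,0,0,0,0,-0.6]
    - [0,0,0,0,0,0,-0.6]
    - [0,0,0,0,0,0,-0.6]
    - [0,0,-0.1,0,0,0,-0.6]
    - [0,0,-0.3,0,0,0,-0.6]
    - [0,0,-0.55,0,0,0,-0.6]
    - [0,0,-0.8,0,0,0,-0.6]
    - [0,0,-0.9,0,0,0,-0.6]
    - [0,0,-0.9,0,0,0,-0.6]

```text
t: 7.6
eef_pos: [492.4, 96.1, 164.0]
tcp_rot: [0.924, 0.383, 0.005, 0.002]
ft_force: [1.0, -0.1, 0.7]
grip_width: 68.4
grip_force: 0.0
```

jog_arm:
  commands:
    - [-0.22,0.2,0,0,0,0,-0.6]
    - [-0.42,0.38,0,0,0,0,-0.6]
    - [-0.62,0.56,0,0,0,0,-0.6]
    - [-0.83,0.745,0,0,0,0,-0.6]

```text
t: 7.93
eef_pos: [478.9, -71.6, 156.5]
tcp_rot: [0.924, 0.383, -0.001, -0.001]
ft_force: [0.5, -0.6, -0.3]
grip_width: 68.6
grip_force: 0.0
```

```bash
cat >> h.py <<'E'
def inside():
    for n in ('top','side'):
        for b in bottles(shot(n),58,72,(380,550,50,320)): print('in',n,b[0],b[1][2],b[2],b[3])
E
python3 - <<'E'
from h import *
st(); inside(); scan()
for t in ([576,-401,156],[563,-305,156],[451,-310,156],[572,-217,156]): print(t,rel(t,D45))
E
```

```text
t 7.9333 pos [478.9 -71.6 156.5] rot [ 9.237e-01  3.832e-01 -7.000e-04 -6.000e-04] F [ 0.5 -0.6 -0.3] w 68.56993989861247 gf 0.0
in top [491.3  96.1] 64.2 159 [43. 41.]
S [ 572.6 -218.9] 239 [44. 43.] 
S [ 461.6 -200.3] 241 [42. 43.] RED
S [ 564.1 -306.5] 270 [43. 44.] 
S [ 450.9 -310.3] 287 [42. 44.] 
S [ 575.7 -401.9] 327 [44. 43.] 
T [ 571.1 -230.7] 56 [41. 19.] 
T [ 575.3 -401.1] 156 [42. 44.] 
T [ 563.9 -305.6] 148 [42. 43.] 
T [ 461.7 -201. ] 142 [43. 38.] RED
T [ 451.  -308.6] 160 [43. 42.] 
[576, -401, 156] [-1.092e+00  2.015e+00 -0.000e+00 -2.000e-03  1.000e-03 -3.000e-03]
[563, -305, 156] [-7.02e-01  1.50e+00  0.00e+00 -2.00e-03  1.00e-03 -3.00e-03]
[451, -310, 156] [-1.256e+00  9.970e-01  2.000e-03 -2.000e-03  1.000e-03 -3.000e-03]
[572, -217, 156] [-2.460e-01  1.126e+00  1.000e-03 -2.000e-03  1.000e-03 -3.000e-03]
```

jog_arm:
  commands:
    - [-0.06,0.25,0,0,0,0,-0.6]
    - [-0.12,0.5,0,0,0,0,-0.6]
    - [-0.16,0.76,0,0,0,0,-0.6]

```text
t: 8.38
eef_pos: [544.0, -167.1, 157.0]
tcp_rot: [0.923, 0.384, -0.0, -0.001]
ft_force: [0.6, 1.6, 0.8]
grip_width: 68.1
grip_force: 0.0
```

jog_arm:
  commands:
    - [-0.05,0.2,0,0,0,0,-0.6]
    - [-0.086,0.33,0,0,0,0,-0.6]
    - [-0.086,0.366,0,0,0,0,-0.6]
    - [-0.086,0.366,0.1,0,0,0,-0.6]
    - [-0.086,0.366,0.35,0,0,0,-0.6]
    - [-0.086,0.366,0.6,0,0,0,-0.6]
    - [-0.086,0.366,0.85,0,0,0,-0.6]
    - [-0.086,0.366,0.95,0,0,0,-0.6]
    - [-0.086,0.366,0.975,0,0,0,-0.6]
    - [-0.086,0.366,0.975,0,0,0,1]
    - [-0.086,0.366,0.975,0,0,0,1]
    - [-0.086,0.366,0.975,0,0,0,1]
    - [-0.086,0.366,0.975,0,0,0,1]
    - [-0.086,0.366,0.975,0,0,0,1]
    - [-0.086,0.366,0.975,0,0,0,1]
    - [-0.086,0.366,0.975,0,0,0,1]

```text
t: 9.72
eef_pos: [574.4, -216.6, 13.4]
tcp_rot: [0.924, 0.382, 0.001, 0.001]
ft_force: [-0.0, 0.8, 5.0]
grip_width: 42.4
grip_force: 31.0
```

jog_arm:
  commands:
    - [0,0,-0.08,0,0,0,1]
    - [0,0,-0.25,0,0,0,1]
    - [0,0,-0.5,0,0,0,1]
    - [0,0,-0.75,0,0,0,1]
    - [0,0,-0.93,0,0,0,1]
    - [0,0,-0.98,0,0,0,1]
    - [0.05,-0.08,-0.98,0,0,0,1]
    - [0.16,-0.25,-0.98,0,0,0,1]
    - [0.3,-0.46,-0.98,0,0,0,1]
    - [0.44,-0.67,-0.98,0,0,0,1]
    - [0.58,-0.88,-0.98,0,0,0,1]

```text
t: 10.63
eef_pos: [538.9, -59.0, 155.7]
tcp_rot: [0.924, 0.382, -0.002, -0.002]
ft_force: [0.6, 0.5, -0.9]
grip_width: 42.6
grip_force: 30.8
```

jog_arm:
  commands:
    - [0.14,-0.21,0,0,0,0,1]
    - [0.28,-0.42,0,0,0,0,1]
    - [0.42,-0.63,0,0,0,0,1]
    - [0.56,-0.84,0,0,0,0,1]

```text
t: 10.97
eef_pos: [508.9, 89.4, 155.9]
tcp_rot: [0.924, 0.383, -0.002, -0.001]
ft_force: [-0.1, 0.5, -0.4]
grip_width: 42.6
grip_force: 30.8
```

jog_arm:
  commands:
    - [0.14,-0.21,0,0,0,0,1]
    - [0.26,-0.41,0,0,0,0,1]
    - [0.33,-0.52,0,0,0,0,1]
    - [0.35,-0.55,0,0,0,0,1]
    - [0.35,-0.56,0,0,0,0,1]
    - [0.35,-0.56,0,0,0,0,1]
    - [0.35,-0.56,0,0,0,0,1]

```text
t: 11.55
eef_pos: [489.2, 182.8, 157.8]
tcp_rot: [0.924, 0.382, -0.001, 0.0]
ft_force: [0.5, -0.2, -0.7]
grip_width: 42.1
grip_force: 30.8
```

Run:
```python
from h import *
st(); inside(); scan();print(rel([488,183,22],D45))
```

```text
t 11.55 pos [489.2 182.8 157.8] rot [ 9.241e-01  3.821e-01 -8.000e-04  1.000e-04] F [ 0.5 -0.2 -0.7] w 42.09826242165008 gf 30.808027982711792
in top [491.2  96. ] 64.2 156 [43. 41.]
in side [490.8  95.8] 63.4 156 [42. 44.]
S [ 461.5 -200.1] 241 [42. 44.] RED
S [ 563.7 -306.3] 272 [43. 45.] 
S [ 450.9 -310.2] 287 [42. 44.] 
S [ 576.2 -401.7] 327 [43. 43.] 
T [ 575.3 -400.3] 150 [42. 43.] 
T [ 562.2 -305.2] 147 [44. 42.] 
T [ 461.1 -199. ] 162 [45. 43.] RED
T [ 450.7 -308.8] 161 [42. 43.] 
[-0.008 -0.009  0.911  0.     0.    -0.002]
```

jog_arm:
  commands:
    - [0,0,0.1,0,0,0,1]
    - [0,0,0.32,0,0,0,1]
    - [0,0,0.57,0,0,0,1]
    - [0,0,0.77,0,0,0,1]
    - [0,0,0.85,0,0,0,1]
    - [0,0,0.88,0,0,0,1]
    - [0,0,0.89,0,0,0,1]
    - [0,0,0.89,0,0,0,1]
    - [0,0,0.89,0,0,0,-0.5]
    - [0,0,0.89,0,0,0,-0.6]
    - [0,0,0.89,0,0,0,-0.6]
    - [0,0,0.89,0,0,0,-0.6]
    - [0,0,0.89,0,0,0,-0.6]
    - [0,0,0.8,0,0,0,-0.6]
    - [0,0,0.6,0,0,0,-0.6]
    - [0,0,0.35,0,0,0,-0.6]
    - [0,0,0.1,0,0,0,-0.6]
    - [0,0,0,0,0,0,-0.6]

```text
t: 13.25
eef_pos: [492.3, 184.5, 165.0]
tcp_rot: [0.924, 0.383, 0.004, 0.001]
ft_force: [0.9, 0.9, 2.2]
grip_width: 68.5
grip_force: 0.0
```

jog_arm:
  commands:
    - [-0.1,0.14,0,0,0,0,-0.6]
    - [-0.26,0.36,0,0,0,0,-0.6]
    - [-0.42,0.57,0,0,0,0,-0.6]
    - [-0.58,0.78,0,0,0,0,-0.6]
    - [-0.651,0.884,0,0,0,0,-0.6]

```text
t: 13.67
eef_pos: [514.4, 17.5, 159.1]
tcp_rot: [0.924, 0.381, 0.0, 0.001]
ft_force: [-0.2, -0.3, 0.2]
grip_width: 68.4
grip_force: 0.0
```

jog_arm:
  commands:
    - [-0.16,0.22,0,0,0,0,-0.6]
    - [-0.32,0.44,0,0,0,0,-0.6]
    - [-0.48,0.66,0,0,0,0,-0.6]
    - [-0.651,0.884,0,0,0,0,-0.6]

```text
t: 14.0
eef_pos: [538.9, -143.0, 159.0]
tcp_rot: [0.924, 0.383, 0.0, 0.0]
ft_force: [0.5, -0.7, -0.3]
grip_width: 68.3
grip_force: 0.0
```

jog_arm:
  commands:
    - [-0.16,0.22,0,0,0,0,-0.6]
    - [-0.32,0.44,0,0,0,0,-0.6]
    - [-0.48,0.66,0,0,0,0,-0.6]
    - [-0.6,0.81,0,0,0,0,-0.6]
    - [-0.64,0.87,0,0,0,0,-0.6]
    - [-0.651,0.884,0,0,0,0,-0.6]
    - [-0.651,0.884,0,0,0,0,-0.6]

```text
t: 14.58
eef_pos: [563.4, -303.9, 158.4]
tcp_rot: [0.924, 0.382, -0.0, -0.0]
ft_force: [-0.8, -0.4, 0.6]
grip_width: 68.1
grip_force: 0.0
```

Run:
```python
from h import *
st(); inside(); scan();print(rel([563,-305.5,12],D45))
```

```text
t 14.5833 pos [ 563.4 -303.9  158.4] rot [ 9.241e-01  3.823e-01 -0.000e+00 -5.000e-04] F [-0.8 -0.4  0.6] w 68.13975019555878 gf 0.0
in top [488.3 181.3] 64.1 159 [40. 41.]
in top [490.3  97.7] 64.3 159 [45. 44.]
S [ 461.8 -200.5] 239 [43. 44.] RED
S [ 563.7 -307.5] 273 [43. 43.] 
S [ 450.8 -311.2] 290 [42. 43.] 
S [ 576.  -401.5] 326 [44. 44.] 
T [ 461.7 -197.6] 132 [43. 40.] RED
[-0.018  0.012  0.978 -0.    -0.     0.002]
```

jog_arm:
  commands:
    - [-0.018,0.012,0.1,0,0,0,-0.6]
    - [-0.018,0.012,0.35,0,0,0,-0.6]
    - [-0.018,0.012,0.6,0,0,0,-0.6]
    - [-0.018,0.012,0.85,0,0,0,-0.6]
    - [-0.018,0.012,0.96,0,0,0,-0.6]
    - [-0.018,0.012,0.985,0,0,0,-0.6]
    - [-0.018,0.012,0.985,0,0,0,1]
    - [-0.018,0.012,0.985,0,0,0,1]
    - [-0.018,0.012,0.985,0,0,0,1]
    - [-0.018,0.012,0.985,0,0,0,1]
    - [-0.018,0.012,0.985,0,0,0,1]
    - [-0.018,0.012,0.985,0,0,0,1]
    - [-0.018,0.012,0.985,0,0,0,1]

```text
t: 15.87
eef_pos: [563.8, -307.8, 12.6]
tcp_rot: [0.924, 0.383, 0.001, 0.001]
ft_force: [-0.4, 0.8, 5.0]
grip_width: 42.5
grip_force: 31.0
```

jog_arm:
  commands:
    - [0,0,-0.08,0,0,0,1]
    - [0,0,-0.25,0,0,0,1]
    - [0,0,-0.5,0,0,0,1]
    - [0,0,-0.75,0,0,0,1]
    - [0,0,-0.93,0,0,0,1]
    - [0,0,-0.98,0,0,0,1]
    - [0.05,-0.07,-0.98,0,0,0,1]
    - [0.13,-0.2,-0.98,0,0,0,1]
    - [0.24,-0.4,-0.98,0,0,0,1]
    - [0.36,-0.6,-0.98,0,0,0,1]

```text
t: 16.7
eef_pos: [535.1, -203.2, 154.5]
tcp_rot: [0.924, 0.382, -0.002, -0.002]
ft_force: [0.8, -0.0, -0.1]
grip_width: 42.3
grip_force: 30.8
```

jog_arm:
  commands:
    - [0.16,-0.2,0,0,0,0,1]
    - [0.33,-0.41,0,0,0,0,1]
    - [0.5,-0.62,0,0,0,0,1]
    - [0.667,-0.823,0,0,0,0,1]

```text
t: 17.03
eef_pos: [518.0, -44.4, 154.6]
tcp_rot: [0.924, 0.382, -0.002, -0.002]
ft_force: [0.9, -0.8, -0.8]
grip_width: 42.8
grip_force: 30.8
```

jog_arm:
  commands:
    - [0.16,-0.2,0,0,0,0,1]
    - [0.33,-0.41,0,0,0,0,1]
    - [0.5,-0.62,0,0,0,0,1]
    - [0.667,-0.823,0,0,0,0,1]

```text
t: 17.37
eef_pos: [501.3, 113.0, 154.8]
tcp_rot: [0.924, 0.383, -0.002, -0.001]
ft_force: [0.6, -0.2, -0.8]
grip_width: 42.4
grip_force: 30.8
```

jog_arm:
  commands:
    - [0.16,-0.2,0,0,0,0,1]
    - [0.33,-0.41,0,0,0,0,1]
    - [0.5,-0.62,0,0,0,0,1]
    - [0.61,-0.755,0,0,0,0,1]
    - [0.655,-0.81,0,0,0,0,1]
    - [0.667,-0.823,0,0,0,0,1]
    - [0.667,-0.823,0,0,0,0,1]
    - [0.667,-0.823,0,0,0,0,1]

```text
t: 18.03
eef_pos: [487.4, 267.5, 156.7]
tcp_rot: [0.924, 0.382, -0.001, 0.0]
ft_force: [-0.8, -0.0, -0.3]
grip_width: 42.3
grip_force: 30.8
```

Run:
```python
from h import *
st(); inside(); scan();print(rel([488,271,25],D45),rel([451,-310,157],D45),rel([576,-401,157],D45))
```

```text
t 18.0333 pos [487.4 267.5 156.7] rot [ 9.241e-01  3.822e-01 -1.100e-03  3.000e-04] F [-0.8 -0.  -0.3] w 42.334617880119666 gf 30.754628777503967
in top [488.2 181.3] 64.1 154 [41. 41.]
in top [491.2  96. ] 64.6 155 [44. 41.]
in side [488.  179.8] 63.5 143 [43. 46.]
in side [491.1  97.2] 63.4 157 [42. 47.]
S [ 461.6 -200. ] 244 [42. 45.] RED
S [ 450.9 -310.8] 288 [42. 44.] 
S [ 575.6 -401.3] 329 [43. 44.] 
T [ 575.6 -401.1] 150 [43. 43.] 
T [ 461.8 -198.3] 156 [43. 44.] RED
T [ 450.9 -309. ] 162 [43. 43.] 
[ 0.015 -0.018  0.886  0.     0.    -0.002] [-2.892e+00  2.553e+00  7.000e-03  0.000e+00  0.000e+00 -2.000e-03] [-2.730e+00  3.571e+00  7.000e-03  0.000e+00  0.000e+00 -2.000e-03]
```

jog_arm:
  commands:
    - [0,0,0.1,0,0,0,1]
    - [0,0,0.32,0,0,0,1]
    - [0,0,0.57,0,0,0,1]
    - [0,0,0.77,0,0,0,1]
    - [0,0,0.85,0,0,0,1]
    - [0,0,0.875,0,0,0,1]
    - [0,0,0.885,0,0,0,1]
    - [0,0,0.885,0,0,0,1]
    - [0,0,0.885,0,0,0,-0.5]
    - [0,0,0.885,0,0,0,-0.6]
    - [0,0,0.885,0,0,0,-0.6]
    - [0,0,0.885,0,0,0,-0.6]
    - [0,0,0.885,0,0,0,-0.6]
    - [0,0,0.8,0,0,0,-0.6]
    - [0,0,0.6,0,0,0,-0.6]
    - [0,0,0.35,0,0,0,-0.6]
    - [0,0,0.1,0,0,0,-0.6]
    - [0,0,0,0,0,0,-0.6]

```text
t: 19.73
eef_pos: [490.7, 269.9, 165.5]
tcp_rot: [0.924, 0.383, 0.005, 0.0]
ft_force: [1.4, -1.0, 1.4]
grip_width: 68.6
grip_force: 0.0
```

jog_arm:
  commands:
    - [-0.1,0.14,0,0,0,0,-0.6]
    - [-0.26,0.35,0,0,0,0,-0.6]
    - [-0.42,0.56,0,0,0,0,-0.6]
    - [-0.58,0.77,0,0,0,0,-0.6]
    - [-0.683,0.893,0,0,0,0,-0.6]

```text
t: 20.15
eef_pos: [510.5, 98.7, 159.3]
tcp_rot: [0.924, 0.382, 0.001, 0.001]
ft_force: [0.7, -0.0, 0.0]
grip_width: 68.8
grip_force: 0.0
```

jog_arm:
  commands:
    - [-0.17,0.22,0,0,0,0,-0.6]
    - [-0.34,0.44,0,0,0,0,-0.6]
    - [-0.51,0.66,0,0,0,0,-0.6]
    - [-0.683,0.893,0,0,0,0,-0.6]

```text
t: 20.48
eef_pos: [532.1, -65.6, 159.3]
tcp_rot: [0.924, 0.383, 0.001, 0.0]
ft_force: [0.3, 0.4, 0.7]
grip_width: 68.2
grip_force: 0.0
```

jog_arm:
  commands:
    - [-0.17,0.22,0,0,0,0,-0.6]
    - [-0.34,0.44,0,0,0,0,-0.6]
    - [-0.51,0.66,0,0,0,0,-0.6]
    - [-0.683,0.893,0,0,0,0,-0.6]

```text
t: 20.82
eef_pos: [554.0, -231.0, 159.3]
tcp_rot: [0.924, 0.382, 0.0, 0.0]
ft_force: [1.0, 0.1, 0.0]
grip_width: 68.4
grip_force: 0.0
```

jog_arm:
  commands:
    - [-0.17,0.22,0,0,0,0,-0.6]
    - [-0.34,0.44,0,0,0,0,-0.6]
    - [-0.49,0.65,0,0,0,0,-0.6]
    - [-0.62,0.81,0,0,0,0,-0.6]
    - [-0.67,0.88,0,0,0,0,-0.6]
    - [-0.683,0.893,0,0,0,0,-0.6]
    - [-0.683,0.893,0,0,0,0,-0.6]

```text
t: 21.4
eef_pos: [576.2, -396.1, 158.3]
tcp_rot: [0.924, 0.382, 0.0, -0.0]
ft_force: [-0.4, -0.8, 0.7]
grip_width: 68.0
grip_force: 0.0
```

Run:
```python
from h import *
st(); inside(); scan();print(rel([576,-401,12],D45))
```

```text
t 21.4 pos [ 576.2 -396.1  158.3] rot [ 9.241e-01  3.822e-01  1.000e-04 -2.000e-04] F [-0.4 -0.8  0.7] w 68.01576892594953 gf 0.0
in top [489.8 270.1] 64.3 158 [45. 41.]
in top [487.9 181.1] 64.6 156 [41. 41.]
in top [490.9  96.2] 64.1 157 [43. 41.]
in side [491.  268.5] 63.6 112 [40. 44.]
S [ 461.6 -199.9] 239 [42. 46.] RED
S [ 450.9 -311.1] 290 [42. 43.] 
S [ 575.8 -401.3] 328 [43. 44.] 
T [ 462.1 -199.3] 154 [43. 43.] RED
[-0.035  0.03   0.975 -0.    -0.     0.002]
```

jog_arm:
  commands:
    - [-0.035,0.03,0.1,0,0,0,-0.6]
    - [-0.035,0.03,0.35,0,0,0,-0.6]
    - [-0.035,0.03,0.6,0,0,0,-0.6]
    - [-0.035,0.03,0.85,0,0,0,-0.6]
    - [-0.035,0.03,0.96,0,0,0,-0.6]
    - [-0.035,0.03,0.982,0,0,0,-0.6]
    - [-0.035,0.03,0.982,0,0,0,1]
    - [-0.035,0.03,0.982,0,0,0,1]
    - [-0.035,0.03,0.982,0,0,0,1]
    - [-0.035,0.03,0.982,0,0,0,1]
    - [-0.035,0.03,0.982,0,0,0,1]
    - [-0.035,0.03,0.982,0,0,0,1]
    - [-0.035,0.03,0.982,0,0,0,1]

```text
t: 22.68
eef_pos: [577.1, -404.1, 13.3]
tcp_rot: [0.924, 0.383, 0.001, 0.002]
ft_force: [-1.4, -0.1, 5.7]
grip_width: 42.7
grip_force: 31.3
```

jog_arm:
  commands:
    - [0,0,-0.08,0,0,0,1]
    - [0,0,-0.25,0,0,0,1]
    - [0,0,-0.5,0,0,0,1]
    - [0,0,-0.75,0,0,0,1]
    - [0,0,-0.93,0,0,0,1]
    - [0,0,-0.99,0,0,0,1]
    - [0.03,-0.07,-0.99,0,0,0,1]
    - [0.1,-0.2,-0.99,0,0,0,1]
    - [0.2,-0.4,-0.99,0,0,0,1]
    - [0.3,-0.6,-0.99,0,0,0,1]

```text
t: 23.52
eef_pos: [542.5, -306.2, 157.1]
tcp_rot: [0.924, 0.382, -0.001, -0.001]
ft_force: [-0.0, 1.0, -1.6]
grip_width: 42.3
grip_force: 31.0
```

jog_arm:
  commands:
    - [0.12,-0.23,0,0,0,0,1]
    - [0.24,-0.46,0,0,0,0,1]
    - [0.36,-0.69,0,0,0,0,1]
    - [0.485,-0.912,0,0,0,0,1]

```text
t: 23.85
eef_pos: [496.6, -157.2, 157.2]
tcp_rot: [0.924, 0.382, -0.001, -0.001]
ft_force: [-0.1, 0.3, -2.1]
grip_width: 42.8
grip_force: 31.0
```

jog_arm:
  commands:
    - [0.12,-0.23,0,0,0,0,1]
    - [0.24,-0.46,0,0,0,0,1]
    - [0.36,-0.69,0,0,0,0,1]
    - [0.485,-0.912,0,0,0,0,1]

```text
t: 24.18
eef_pos: [451.3, -9.4, 157.5]
tcp_rot: [0.924, 0.382, -0.001, -0.001]
ft_force: [0.2, 0.0, -1.5]
grip_width: 42.9
grip_force: 31.0
```

jog_arm:
  commands:
    - [0.12,-0.23,0,0,0,0,1]
    - [0.24,-0.46,0,0,0,0,1]
    - [0.35,-0.66,0,0,0,0,1]
    - [0.43,-0.82,0,0,0,0,1]
    - [0.475,-0.89,0,0,0,0,1]
    - [0.485,-0.912,0,0,0,0,1]
    - [0.485,-0.912,0,0,0,0,1]
    - [0.485,-0.912,0,0,0,0,1]

```text
t: 24.85
eef_pos: [407.8, 136.5, 158.4]
tcp_rot: [0.924, 0.382, -0.001, 0.0]
ft_force: [0.0, -0.7, -1.5]
grip_width: 42.4
grip_force: 31.0
```

Run:
```python
from h import *
st(); inside(); scan();print(rel([408,139,25],D45),rel([451,-310,157],D45))
```

```text
t 24.85 pos [407.8 136.5 158.4] rot [ 9.240e-01  3.825e-01 -7.000e-04  1.000e-04] F [ 0.  -0.7 -1.5] w 42.41270179003223 gf 31.03174924850464
in top [491.2 273.6] 64.6 127 [44. 34.]
in side [490.6 270.7] 63.8 123 [42. 48.]
in side [487.7 179.9] 63.3 140 [43. 46.]
in side [490.8  96.5] 63.5 155 [42. 44.]
S [ 461.7 -200.4] 237 [43. 44.] RED
S [ 451. -311.] 286 [42. 43.] 
T [ 461.  -198.8] 163 [45. 43.] RED
T [ 450.6 -309.5] 166 [43. 44.] 
[ 0.011 -0.015  0.893 -0.     0.    -0.002] [-1.898e+00  2.308e+00  1.400e-02 -0.000e+00  0.000e+00 -2.000e-03]
```

jog_arm:
  commands:
    - [0.01,-0.01,0.1,0,0,0,1]
    - [0.01,-0.01,0.32,0,0,0,1]
    - [0.01,-0.01,0.57,0,0,0,1]
    - [0.01,-0.01,0.77,0,0,0,1]
    - [0.01,-0.01,0.85,0,0,0,1]
    - [0.01,-0.01,0.88,0,0,0,1]
    - [0.01,-0.01,0.893,0,0,0,1]
    - [0.01,-0.01,0.893,0,0,0,1]
    - [0.01,-0.01,0.893,0,0,0,-0.5]
    - [0.01,-0.01,0.893,0,0,0,-0.6]
    - [0.01,-0.01,0.893,0,0,0,-0.6]
    - [0.01,-0.01,0.893,0,0,0,-0.6]
    - [0.01,-0.01,0.893,0,0,0,-0.6]
    - [0.01,-0.01,0.8,0,0,0,-0.6]
    - [0.01,-0.01,0.6,0,0,0,-0.6]
    - [0.01,-0.01,0.35,0,0,0,-0.6]
    - [0.01,-0.01,0.1,0,0,0,-0.6]
    - [0.01,-0.01,0,0,0,0,-0.6]

```text
t: 26.55
eef_pos: [410.8, 139.7, 165.2]
tcp_rot: [0.924, 0.383, 0.004, 0.001]
ft_force: [0.6, 0.1, 0.9]
grip_width: 68.4
grip_force: 0.0
```

jog_arm:
  commands:
    - [-0.08,0.2,0,0,0,0,-0.6]
    - [-0.16,0.42,0,0,0,0,-0.6]
    - [-0.25,0.68,0,0,0,0,-0.6]
    - [-0.35,0.94,0,0,0,0,-0.6]

```text
t: 26.88
eef_pos: [471.4, 1.3, 159.8]
tcp_rot: [0.924, 0.383, 0.001, 0.0]
ft_force: [0.4, 0.2, 0.2]
grip_width: 68.4
grip_force: 0.0
```

jog_arm:
  commands:
    - [-0.19,0.17,0,0,0,0,-0.6]
    - [-0.39,0.34,0,0,0,0,-0.6]
    - [-0.59,0.51,0,0,0,0,-0.6]
    - [-0.778,0.684,0,0,0,0,-0.6]

```text
t: 27.22
eef_pos: [460.2, -154.5, 159.3]
tcp_rot: [0.924, 0.382, 0.0, 0.0]
ft_force: [1.5, 0.3, 0.1]
grip_width: 68.3
grip_force: 0.0
```

jog_arm:
  commands:
    - [-0.19,0.17,0,0,0,0,-0.6]
    - [-0.39,0.34,0,0,0,0,-0.6]
    - [-0.57,0.5,0,0,0,0,-0.6]
    - [-0.71,0.62,0,0,0,0,-0.6]
    - [-0.76,0.67,0,0,0,0,-0.6]
    - [-0.778,0.684,0,0,0,0,-0.6]
    - [-0.778,0.684,0,0,0,0,-0.6]

```text
t: 27.8
eef_pos: [450.6, -307.6, 159.0]
tcp_rot: [0.924, 0.382, 0.0, -0.0]
ft_force: [-0.7, -0.0, -0.3]
grip_width: 68.2
grip_force: 0.0
```

Run:
```python
from h import *
st(); inside(); scan();print(rel([451,-310,12],D45))
```

```text
t 27.8 pos [ 450.6 -307.6  159. ] rot [ 9.241e-01  3.822e-01  0.000e+00 -4.000e-04] F [-0.7 -0.  -0.3] w 68.22452790735173 gf 0.0
in top [490.7 269.9] 63.6 160 [43. 42.]
in top [488.1 181.1] 64.0 157 [41. 41.]
in top [491.3  96.9] 64.0 161 [45. 43.]
in top [409.6 139.8] 64.2 159 [40. 40.]
in side [490.4 270.1] 63.3 125 [43. 49.]
S [ 453.2 -211.4] 49 [26. 22.] RED
S [ 451.  -311.1] 286 [42. 43.] 
T [ 461.7 -199.3] 163 [43. 44.] RED
[-0.018  0.018  0.981 -0.    -0.     0.002]
```

jog_arm:
  commands:
    - [-0.018,0.018,0.1,0,0,0,-0.6]
    - [-0.018,0.018,0.35,0,0,0,-0.6]
    - [-0.018,0.018,0.6,0,0,0,-0.6]
    - [-0.018,0.018,0.85,0,0,0,-0.6]
    - [-0.018,0.018,0.96,0,0,0,-0.6]
    - [-0.018,0.018,0.988,0,0,0,-0.6]
    - [-0.018,0.018,0.988,0,0,0,1]
    - [-0.018,0.018,0.988,0,0,0,1]
    - [-0.018,0.018,0.988,0,0,0,1]
    - [-0.018,0.018,0.988,0,0,0,1]
    - [-0.018,0.018,0.988,0,0,0,1]
    - [-0.018,0.018,0.988,0,0,0,1]
    - [-0.018,0.018,0.988,0,0,0,1]

```text
t: 29.08
eef_pos: [451.8, -312.3, 12.8]
tcp_rot: [0.924, 0.383, 0.001, 0.001]
ft_force: [-0.8, 0.8, 6.2]
grip_width: 42.6
grip_force: 31.2
```

jog_arm:
  commands:
    - [0,0,-0.08,0,0,0,1]
    - [0,0,-0.25,0,0,0,1]
    - [0,0,-0.5,0,0,0,1]
    - [0,0,-0.75,0,0,0,1]
    - [0,0,-0.93,0,0,0,1]
    - [0,0,-0.99,0,0,0,1]
    - [0.07,-0.06,-0.99,0,0,0,1]
    - [0.21,-0.17,-0.99,0,0,0,1]
    - [0.4,-0.33,-0.99,0,0,0,1]
    - [0.6,-0.5,-0.99,0,0,0,1]

```text
t: 29.92
eef_pos: [459.6, -192.7, 156.7]
tcp_rot: [0.924, 0.382, -0.001, -0.002]
ft_force: [0.9, 0.3, -1.3]
grip_width: 42.6
grip_force: 30.9
```

jog_arm:
  commands:
    - [0.18,-0.15,0,0,0,0,1]
    - [0.36,-0.3,0,0,0,0,1]
    - [0.54,-0.45,0,0,0,0,1]
    - [0.72,-0.6,0,0,0,0,1]
    - [0.894,-0.74,0,0,0,0,1]

```text
t: 30.33
eef_pos: [475.5, -18.7, 156.6]
tcp_rot: [0.924, 0.383, -0.002, -0.001]
ft_force: [0.5, 0.7, -1.4]
grip_width: 42.5
grip_force: 30.9
```

jog_arm:
  commands:
    - [0.1,-0.18,0,0,0,0,1]
    - [0.2,-0.37,0,0,0,0,1]
    - [0.31,-0.56,0,0,0,0,1]
    - [0.417,-0.747,0,0,0,0,1]

```text
t: 30.67
eef_pos: [439.9, 103.8, 156.6]
tcp_rot: [0.924, 0.383, -0.002, -0.001]
ft_force: [0.3, 0.0, -0.6]
grip_width: 42.8
grip_force: 30.9
```

jog_arm:
  commands:
    - [0.1,-0.18,0,0,0,0,1]
    - [0.2,-0.37,0,0,0,0,1]
    - [0.3,-0.54,0,0,0,0,1]
    - [0.38,-0.68,0,0,0,0,1]
    - [0.41,-0.735,0,0,0,0,1]
    - [0.417,-0.747,0,0,0,0,1]
    - [0.417,-0.747,0,0,0,0,1]
    - [0.417,-0.747,0,0,0,0,1]

```text
t: 31.33
eef_pos: [407.4, 224.6, 158.5]
tcp_rot: [0.924, 0.382, -0.001, 0.0]
ft_force: [0.1, -0.1, -1.5]
grip_width: 42.4
grip_force: 30.9
```

Run:
```python
from h import *
st(); inside(); scan();print(rel([408,227,25],D45))
```

```text
t 31.3333 pos [407.4 224.6 158.5] rot [ 9.240e-01  3.823e-01 -9.000e-04  2.000e-04] F [ 0.1 -0.1 -1.5] w 42.401823049192416 gf 30.887714624404907
in top [488.7 179.9] 64.3 136 [43. 39.]
in top [491.5  97.5] 64.4 163 [44. 44.]
in top [411.2 140.6] 63.9 165 [44. 42.]
in side [490.7 268.3] 63.6 124 [42. 45.]
in side [487.8 179.3] 63.3 137 [43. 44.]
in side [409.  139.6] 63.5 154 [42. 47.]
in side [490.9  94. ] 63.5 155 [42. 47.]
S [ 461.6 -200.7] 242 [42. 45.] RED
T [ 461.7 -198.8] 160 [43. 44.] RED
[ 0.011 -0.012  0.896  0.     0.    -0.002]
```

jog_arm:
  commands:
    - [0.01,-0.01,0.1,0,0,0,1]
    - [0.01,-0.01,0.32,0,0,0,1]
    - [0.01,-0.01,0.57,0,0,0,1]
    - [0.01,-0.01,0.77,0,0,0,1]
    - [0.01,-0.01,0.85,0,0,0,1]
    - [0.01,-0.01,0.88,0,0,0,1]
    - [0.01,-0.01,0.893,0,0,0,1]
    - [0.01,-0.01,0.893,0,0,0,1]
    - [0.01,-0.01,0.893,0,0,0,-0.5]
    - [0.01,-0.01,0.893,0,0,0,-0.6]
    - [0.01,-0.01,0.893,0,0,0,-0.6]
    - [0.01,-0.01,0.893,0,0,0,-0.6]
    - [0.01,-0.01,0.893,0,0,0,-0.6]
    - [0.01,-0.01,0.8,0,0,0,-0.6]
    - [0.01,-0.01,0.6,0,0,0,-0.6]
    - [0.01,-0.01,0.35,0,0,0,-0.6]
    - [0.01,-0.01,0.1,0,0,0,-0.6]
    - [0.01,-0.01,0,0,0,0,-0.6]

```text
t: 33.03
eef_pos: [410.3, 228.6, 165.6]
tcp_rot: [0.924, 0.383, 0.004, 0.0]
ft_force: [0.6, 0.4, 1.0]
grip_width: 68.1
grip_force: 0.0
```

jog_arm:
  commands:
    - [0,0,-0.1,0,0,0.1,1]
    - [0,0,-0.25,0,0,0.2,1]
    - [0,0,-0.45,0,0,0.3,1]
    - [0,0,-0.65,0,0,0.42,1]
    - [0,0,-0.85,0,0,0.54,1]
    - [0,0,-0.97,0,0,0.66,1]
    - [0,0,-1,0,0,0.75,1]
    - [0,0,-1,0,0,0.75,1]

```text
t: 33.7
eef_pos: [408.6, 227.9, 312.3]
tcp_rot: [1.0, -0.001, 0.002, -0.001]
ft_force: [0.2, -0.2, 0.0]
grip_width: 0.1
grip_force: 0.0
```

jog_arm:
  commands:
    - [-0.1,0.1,-0.1,0,0,0,1]
    - [-0.15,0.3,-0.3,0,0,0,1]
    - [-0.15,0.55,-0.4,0,0,0,1]
    - [-0.15,0.8,-0.4,0,0,0,1]
    - [-0.15,1.0,-0.4,0,0,0,1]
    - [-0.15,1.0,-0.4,0,0,0,1]

```text
t: 34.2
eef_pos: [385.1, 73.7, 368.8]
tcp_rot: [1.0, -0.002, -0.0, 0.001]
ft_force: [0.6, 0.5, -0.2]
grip_width: 0.2
grip_force: 0.0
```

Run:
```python
from h import *
s=st(); print(np.round(s['joint_pos'],2)); inside(); scan()
for n in ('top','side'):
    p=shot(n); save(p,'lid_'+n+'.png'); P=caps(p)
    m=(P[...,0]>540)&(P[...,0]<680)&(P[...,1]>20)&(P[...,1]<340)&(P[...,2]>82)&(P[...,2]<340)&(p['depth']>0)
    Q=P[m]; print(n,len(Q))
    for z in range(85,330,20):
        k=np.abs(Q[:,2]-z)<6
        if k.sum()>5: print(z,np.percentile(Q[k,0],[5,50,95]).round(1),np.percentile(Q[k,1],[2,98]).round(0))
    print('maxz',np.percentile(Q[:,2],[99,99.9]))
    for t in ['lid_hinge','lid_edge']:
        for d in vision.mark_of(p,t): print(t,np.round(d['at'],1),round(d['conf'],2),np.round(at_depth(p,*d['at']),1))
```

```text
t 34.2 pos [385.1  73.7 368.8] rot [ 1.0e+00 -2.1e-03 -1.0e-04  9.0e-04] F [ 0.6  0.5 -0.2] w 0.21594101865542512 gf 0.0
[ 0.   -0.56  1.85 -0.    1.85  1.57]
in top [490.6 269.2] 64.5 160 [43. 45.]
in top [407.7 228.8] 64.4 163 [46. 43.]
in top [399.4 134.3] 64.9 61 [20. 30.]
in side [490.6 268.1] 63.2 123 [42. 43.]
in side [409.2 227.3] 63.6 137 [45. 43.]
in side [487.8 179.5] 63.5 141 [43. 45.]
in side [409.  138.5] 63.5 154 [42. 48.]
in side [490.8  94.7] 63.5 159 [42. 45.]
S [ 461.8 -201.4] 238 [43. 43.] RED
T [ 462.5 -198.6] 160 [44. 43.] RED
top 3719
85 [570.5 575.  579. ] [ 27. 332.]
105 [573.8 579.4 583.9] [ 34. 327.]
125 [577.4 583.2 587.2] [ 28. 332.]
145 [580.  586.1 589.8] [ 29. 332.]
165 [583.3 588.8 592.3] [ 28. 332.]
185 [585.5 591.6 595.3] [ 28. 330.]
205 [588.4 594.2 597.7] [ 29. 331.]
225 [591.  596.9 600.5] [ 30. 336.]
245 [593.7 599.7 603.4] [ 27. 334.]
265 [595.7 600.3 603.7] [ 27. 333.]
285 [598.3 603.3 613.4] [ 24. 335.]
305 [602.4 605.3 613.9] [120. 239.]
maxz [315.2334829  317.49464318]
lid_hinge [289.8 235.2] 0.65 [573.2 182.3  78.9]
lid_edge [359.4 295.2] 0.63 [404.2 -38.3 139.2]
side 2479
85 [571.1 574.  578. ] [ 22. 330.]
105 [574.  578.6 582.8] [ 26. 325.]
125 [576.7 582.8 586.1] [ 21. 334.]
145 [579.4 585.5 588.9] [ 26. 327.]
165 [582.  588.1 591.5] [ 25. 333.]
185 [584.3 590.7 594. ] [ 24. 325.]
205 [587.5 593.7 596.7] [ 25. 330.]
225 [590.3 596.5 600. ] [ 26. 333.]
245 [592.8 599.3 602.6] [ 27. 330.]
265 [595.2 599.  603.2] [ 21. 337.]
285 [598.4 602.5 610.2] [ 23. 330.]
305 [602.8 604.9 611.3] [118. 237.]
maxz [313.96623391 315.00816847]
lid_hinge [311.4 202.8] 0.71 [565.7 180.6  71.5]
lid_hinge [292.5 243.2] 0.41 [483.   70.6  39.7]
```

jog_arm:
  commands:
    - [0.2,-0.07,-0.05,0,0,0,1]
    - [0.4,-0.15,-0.05,0,0,0,1]
    - [0.6,-0.22,-0.05,0,0,0,1]
    - [0.8,-0.29,-0.05,0,0,0,1]
    - [1.0,-0.35,-0.05,0,0,0,1]

```text
t: 35.12
eef_pos: [536.5, 131.4, 376.7]
tcp_rot: [1.0, 0.001, -0.0, -0.0]
ft_force: [-0.2, 0.5, -0.2]
grip_width: 0.2
grip_force: 0.0
```

jog_arm:
  commands:
    - [0.2,-0.07,0,0,0,0,1]
    - [0.4,-0.15,0,0,0,0,1]
    - [0.6,-0.22,0,0,0,0,1]
    - [0.8,-0.29,0,0,0,0,1]
    - [0.9,-0.34,0,0,0,0,1]
    - [0.93,-0.35,0,0,0,0,1]
    - [0.93,-0.35,0,0,0,0,1]
    - [0.93,-0.35,0,0,0,0,1]

```text
t: 35.78
eef_pos: [674.3, 182.7, 376.8]
tcp_rot: [1.0, 0.0, -0.0, 0.0]
ft_force: [-0.1, 1.0, 0.2]
grip_width: 0.2
grip_force: 0.0
```

jog_arm:
  commands:
    - [0,0,0.1,0,0,0,1]
    - [0,0,0.25,0,0,0,1]
    - [0,0,0.4,0,0,0,1]
    - [0,0,0.55,0,0,0,1]
    - [0,0,0.65,0,0,0,1]
    - [0,0,0.69,0,0,0,1]
    - [0,0,0.69,0,0,0,1]
    - [0,0,0.69,0,0,0,1]

```text
t: 36.45
eef_pos: [674.8, 182.4, 274.7]
tcp_rot: [1.0, -0.0, 0.001, -0.0]
ft_force: [0.2, -0.6, 0.6]
grip_width: -0.0
grip_force: 0.0
```

```bash
cat >> h.py <<'E'
H=np.array([573.5,180,75.]); 
def tcp_at(th,r=195,hw=11):
    u=np.array([-np.cos(th),0,np.sin(th)]); n=np.array([np.sin(th),0,np.cos(th)])
    return H+r*u+10*n+np.array([hw,0,0])
def rows(ths,**k):
    for t in ths: print(t, rel(tcp_at(t,**k))[:3], tcp_at(t,**k).round(0))
E
python3 - <<'E'
from h import *
s=st(); print(np.round(s['joint_pos'],2))
rows([1.5,1.4,1.3,1.2,1.1,1.0,.9,.8,.7,.6,.5,.4,.3,.2,.1,.05,0])
E
```

```text
t 36.45 pos [674.8 182.4 274.7] rot [ 1.e+00 -2.e-04  7.e-04 -1.e-04] F [ 0.2 -0.6  0.6] w -0.04244980848635992 gf 0.0
[ 0.16  0.19  1.34 -0.    1.6   1.73]
1.5 [-0.627  0.016  0.029] [581. 180. 270.]
1.4 [-0.757  0.017  0.038] [561. 180. 269.]
1.3 [-0.885  0.017  0.06 ] [542. 180. 266.]
1.2 [-1.011  0.017  0.094] [523. 180. 260.]
1.1 [-1.132  0.017  0.141] [505. 180. 253.]
1.0 [-1.248  0.017  0.2  ] [488. 180. 244.]
0.9 [-1.358  0.017  0.27 ] [471. 180. 234.]
0.8 [-1.46   0.017  0.351] [456. 180. 222.]
0.7 [-1.554  0.017  0.441] [442. 180. 208.]
0.6 [-1.638  0.017  0.54 ] [429. 180. 193.]
0.5 [-1.712  0.017  0.647] [418. 180. 177.]
0.4 [-1.774  0.017  0.761] [409. 180. 160.]
0.3 [-1.825  0.017  0.881] [401. 180. 142.]
0.2 [-1.864  0.017  1.005] [395. 180. 124.]
0.1 [-1.89   0.017  1.133] [391. 180. 104.]
0.05 [-1.898  0.017  1.197] [390. 180.  95.]
0 [-1.904  0.017  1.262] [390. 180.  85.]
```

jog_arm:
  commands:
    - [-0.1,0,0,0,0,0,1]
    - [-0.19,0,0,0,0,0,1]
    - [-0.25,0,0,0,0,0,1]
    - [-0.3,0,0,0,0,0,1]
    - [-0.35,0,0,0,0,0,1]
    - [-0.4,0,0.01,0,0,0,1]
    - [-0.45,0,0.02,0,0,0,1]
    - [-0.5,0,0.025,0,0,0,1]
    - [-0.55,0,0.03,0,0,0,1]
    - [-0.6,0,0.03,0,0,0,1]
    - [-0.65,0,0.03,0,0,0,1]

```text
t: 37.37
eef_pos: [576.4, 182.7, 268.6]
tcp_rot: [1.0, -0.0, -0.0, -0.0]
ft_force: [3.2, 1.5, 1.1]
grip_width: 0.5
grip_force: 1.7
```

```bash
cat >> h.py <<'E'
def lid():
    p=shot('side'); P=caps(p)
    m=(P[...,0]>350)&(P[...,0]<700)&(np.abs(P[...,1]-180)<150)&(P[...,2]>76)&(P[...,2]<340)&(p['depth']>0)
    c=p['img'].astype(int); m&=(c[...,2]>c[...,0]+35)&(c[...,2]>80)
    Q=P[m]-H; print('lid n',len(Q),'theta pct',np.percentile(np.arctan2(Q[:,2],-Q[:,0])[np.hypot(Q[:,0],Q[:,2])>120],[10,50,90]).round(3))
    return p
E
python3 - <<'E'
from h import *
s=st(); p=lid(); save(p,'lid2.png')
rows([1.4,1.3,1.2,1.1,1.0,.9,.8,.7])
E
```

```text
t 37.3667 pos [576.4 182.7 268.6] rot [ 1.e+00 -1.e-04 -2.e-04 -2.e-04] F [3.2 1.5 1.1] w 0.4755213151268263 gf 1.6991343826521188
lid n 323 theta pct [1.477 1.502 1.526]
1.4 [-0.094  0.019 -0.001] [561. 180. 269.]
1.3 [-0.222  0.019  0.021] [542. 180. 266.]
1.2 [-0.347  0.019  0.056] [523. 180. 260.]
1.1 [-0.468  0.019  0.103] [505. 180. 253.]
1.0 [-0.584  0.019  0.162] [488. 180. 244.]
0.9 [-0.694  0.019  0.232] [471. 180. 234.]
0.8 [-0.796  0.019  0.313] [456. 180. 222.]
0.7 [-0.889  0.019  0.404] [442. 180. 208.]
```

View pics/lid2.png

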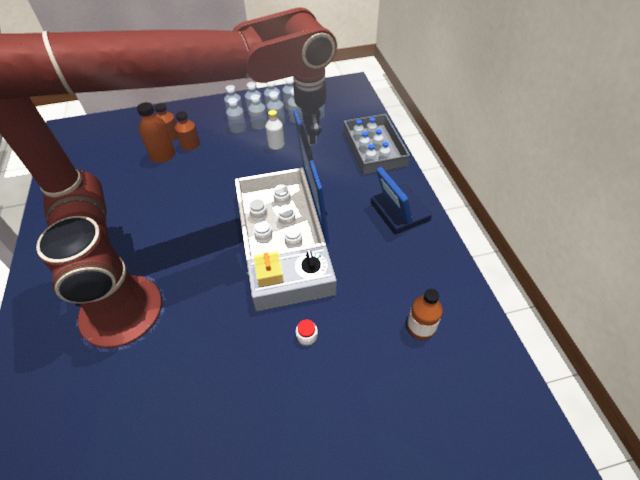

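jog_arm:
  commands:
    - [-0.047,0,0,0,0,0,1]
    - [-0.094,0,0,0,0,0,1]
    - [-0.16,0,0.01,0,0,0,1]
    - [-0.222,0,0.021,0,0,0,1]
    - [-0.285,0,0.037,0,0,0,1]
    - [-0.347,0,0.056,0,0,0,1]
    - [-0.408,0,0.079,0,0,0,1]
    - [-0.468,0,0.103,0,0,0,1]
    - [-0.527,0,0.132,0,0,0,1]
    - [-0.584,0,0.162,0,0,0,1]
    - [-0.64,0,0.197,0,0,0,1]
    - [-0.694,0,0.232,0,0,0,1]
    - [-0.746,0,0.272,0,0,0,1]
    - [-0.796,0,0.313,0,0,0,1]
    - [-0.843,0,0.358,0,0,0,1]
    - [-0.889,0,0.404,0,0,0,1]

```text
t: 38.75
eef_pos: [443.0, 182.5, 207.4]
tcp_rot: [1.0, -0.0, -0.0, 0.0]
ft_force: [1.7, 0.6, 3.4]
grip_width: -0.2
grip_force: 1.1
```

Run:
```python
from h import *
s=st(); p=lid()
rows([.7,.6,.5,.4,.3,.2,.15,.1,.08,.06,.04,.02,0])
```

```text
t 38.75 pos [443.  182.5 207.4] rot [ 1.e+00 -1.e-04 -3.e-04  1.e-04] F [1.7 0.6 3.4] w -0.19815755182989594 gf 1.0855052025181067
lid n 1235 theta pct [0.826 0.845 0.87 ]
0.7 [ 0.004  0.016 -0.018] [442. 180. 208.]
0.6 [-0.08   0.016  0.082] [429. 180. 193.]
0.5 [-0.153  0.016  0.189] [418. 180. 177.]
0.4 [-0.215  0.016  0.304] [409. 180. 160.]
0.3 [-0.265  0.016  0.424] [401. 180. 142.]
0.2 [-0.303  0.016  0.548] [395. 180. 124.]
0.15 [-0.318  0.016  0.612] [393. 180. 114.]
0.1 [-0.329  0.016  0.676] [391. 180. 104.]
0.08 [-0.332  0.016  0.702] [391. 180. 101.]
0.06 [-0.335  0.016  0.727] [390. 180.  97.]
0.04 [-0.338  0.016  0.753] [390. 180.  93.]
0.02 [-0.34   0.016  0.779] [390. 180.  89.]
0 [-0.341  0.016  0.805] [390. 180.  85.]
```

jog_arm:
  commands:
    - [-0.04,0,0.03,0,0,0,1]
    - [-0.08,0,0.082,0,0,0,1]
    - [-0.117,0,0.135,0,0,0,1]
    - [-0.153,0,0.189,0,0,0,1]
    - [-0.185,0,0.245,0,0,0,1]
    - [-0.215,0,0.304,0,0,0,1]
    - [-0.24,0,0.36,0,0,0,1]
    - [-0.265,0,0.424,0,0,0,1]
    - [-0.285,0,0.48,0,0,0,1]
    - [-0.303,0,0.54,0,0,0,1]
    - [-0.315,0,0.58,0,0,0,1]
    - [-0.32,0,0.61,0,0,0,1]
    - [-0.325,0,0.64,0,0,0,1]
    - [-0.329,0,0.67,0,0,0,1]
    - [-0.33,0,0.69,0,0,0,1]

```text
t: 40.05
eef_pos: [394.3, 182.6, 104.4]
tcp_rot: [1.0, -0.0, -0.0, 0.0]
ft_force: [-1.0, -0.2, 0.9]
grip_width: -0.2
grip_force: 0.7
```

Run:
```python
from h import *
s=st(); p=lid(); save(p,'lid3.png')
rows([.06,.04,.02,0])
```

```text
t 40.05 pos [394.3 182.6 104.4] rot [ 1.e+00 -2.e-04 -1.e-04  0.e+00] F [-1.  -0.2  0.9] w -0.2298671954517446 gf 0.7253388594835997
lid n 1776 theta pct [0.275 0.287 0.306]
0.06 [-0.024  0.017  0.048] [390. 180.  97.]
0.04 [-0.027  0.017  0.074] [390. 180.  93.]
0.02 [-0.029  0.017  0.1  ] [390. 180.  89.]
0 [-0.031  0.017  0.126] [390. 180.  85.]
```

Run:
```python
import cv2
i=cv2.imread('pics/lid3.png'); cv2.imwrite('pics/lid3c.png',cv2.resize(i[120:300,200:360],None,fx=4,fy=4,interpolation=cv2.INTER_CUBIC)[:600])
```

```text
(no output)
```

View pics/lid3c.png

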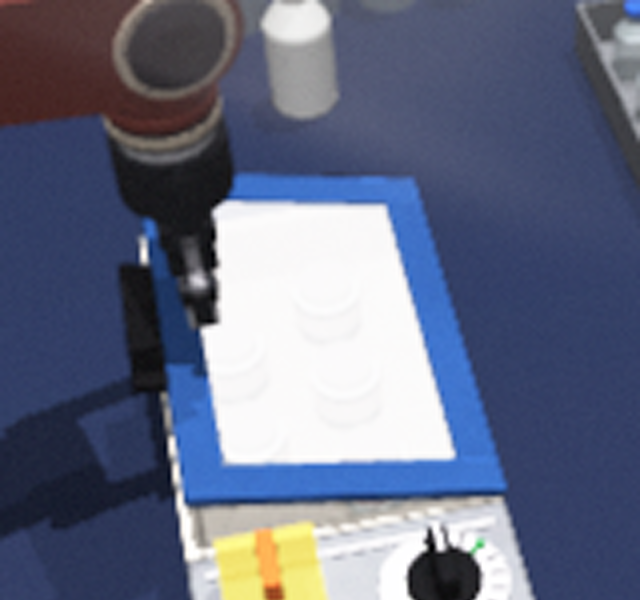

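The crop shows the fingertip resting on the blue frame and the lid nearly down, with the bottles standing upright under the window. I'll finish closing it slowly.

jog_arm:
  commands:
    - [0,0,0.01,0,0,0,1]
    - [0,0,0.02,0,0,0,1]
    - [0,0,0.03,0,0,0,1]
    - [0,0,0.04,0,0,0,1]
    - [0,0,0.05,0,0,0,1]
    - [0,0,0.06,0,0,0,1]
    - [0,0,0.07,0,0,0,1]
    - [0,0,0.08,0,0,0,1]
    - [0,0,0.085,0,0,0,1]
    - [0,0,0.09,0,0,0,1]

```text
t: 40.93
eef_pos: [394.3, 182.6, 91.2]
tcp_rot: [1.0, -0.0, -0.0, 0.0]
ft_force: [-1.5, -0.2, 1.4]
grip_width: 0.0
grip_force: 0.7
```

```bash
cat >> h.py <<'E'
def lidplane():
    for n in ('side','top'):
        p=shot(n); P=caps(p); c=p['img'].astype(int)
        m=(P[...,0]>350)&(P[...,0]<580)&(np.abs(P[...,1]-180)<150)&(P[...,2]>66)&(P[...,2]<140)&(p['depth']>0)&(c[...,2]>c[...,0]+35)&(c[...,2]>80)
        Q=P[m].astype(float); A=np.c_[Q[:,0]-573.5,Q[:,1]-180,np.ones(len(Q))]; k=np.linalg.lstsq(A,Q[:,2],rcond=None)[0]; print(n,len(Q),'slope x',k.round(4))
E
python3 - <<'E'
from h import *
st(); lidplane()
E
```

```text
t 40.9333 pos [394.3 182.6  91.2] rot [ 1.e+00 -1.e-04 -1.e-04  0.e+00] F [-1.5 -0.2  1.4] w 0.007073188330303729 gf 0.7013475615531206
side 1823 slope x [-1.72800e-01  3.20000e-03  8.43882e+01]
top 2143 slope x [-1.77600e-01  4.60000e-03  8.48553e+01]
```

The lid plane still slopes 0.175 rad while the TCP is 24 mm below the surface at that spot. So the finger has gone in at the window side and is dragging the frame's inner edge. I'll lift it, move onto the frame near the lip, and push there.

jog_arm:
  commands:
    - [0.02,0,-0.03,0,0,0,1]
    - [0.04,0,-0.08,0,0,0,1]
    - [0.04,0,-0.15,0,0,0,1]
    - [0.04,0,-0.25,0,0,0,1]
    - [0.04,0,-0.35,0,0,0,1]
    - [0.04,0,-0.45,0,0,0,1]
    - [0.04,0,-0.45,0,0,0,1]
    - [-0.1,0,-0.45,0,0,0,1]
    - [-0.2,0,-0.45,0,0,0,1]
    - [-0.21,0,-0.45,0,0,0,1]
    - [-0.21,0,-0.45,0,0,0,1]

```text
t: 41.95
eef_pos: [362.7, 182.7, 158.8]
tcp_rot: [1.0, 0.0, 0.0, -0.0]
ft_force: [-0.0, -1.1, 0.0]
grip_width: -0.0
grip_force: 0.0
```

Run:
```python
from h import *
st(); lidplane()
```

```text
t 41.95 pos [362.7 182.7 158.8] rot [ 1.e+00  1.e-04  5.e-04 -1.e-04] F [-0.  -1.1  0. ] w -0.01193325539723595 gf 0.0
side 1988 slope x [-1.75300e-01  4.60000e-03  8.42527e+01]
top 1945 slope x [-1.765e-01  5.500e-03  8.504e+01]
```

jog_arm:
  commands:
    - [0,0,0.1,0,0,0,1]
    - [0,0,0.19,0,0,0,1]
    - [0,0,0.22,0,0,0,1]
    - [0,0,0.235,0,0,0,1]
    - [0,0,0.25,0,0,0,1]
    - [0,0,0.265,0,0,0,1]
    - [0,0,0.28,0,0,0,1]
    - [0,0,0.295,0,0,0,1]
    - [0,0,0.31,0,0,0,1]
    - [0,0,0.325,0,0,0,1]
    - [0,0,0.34,0,0,0,1]
    - [0,0,0.355,0,0,0,1]
    - [0,0,0.37,0,0,0,1]
    - [0,0,0.385,0,0,0,1]
    - [0,0,0.4,0,0,0,1]

```text
t: 43.3
eef_pos: [362.9, 182.6, 98.6]
tcp_rot: [1.0, -0.0, 0.0, -0.0]
ft_force: [0.8, -0.4, -0.2]
grip_width: -0.3
grip_force: 0.0
```

Run:
```python
from h import *
st(); lidplane()
```

```text
t 43.3 pos [362.9 182.6  98.6] rot [ 1.e+00 -1.e-04  0.e+00 -0.e+00] F [ 0.8 -0.4 -0.2] w -0.26173107152469977 gf 0.0
side 1818 slope x [-1.74200e-01  4.30000e-03  8.43298e+01]
top 1972 slope x [-1.77200e-01  4.60000e-03  8.48969e+01]
```

Run:
```python
from h import *
for n in ('side','top'):
    p=shot(n); P=caps(p); c=p['img'].astype(int)
    m=(np.abs(P[...,0]-363)<40)&(np.abs(P[...,1]-183)<25)&(P[...,2]<200)&(P[...,2]>80)&(p['depth']>0)
    v,u=np.nonzero(m)
    for vv in range(v.min(),v.max()+1,2):
        k=m[vv]; print(n,vv,np.nonzero(k)[0][[0,-1]],'|'.join(f"{a[0]:.0f},{a[1]:.0f},{a[2]:.0f}:{col.sum()}" for a,col in list(zip(P[vv][k],c[vv][k]))[::3]))
```

```text
side 187 [232 243] 350,177,197:78
side 189 [233 243] 352,171,195:68|373,166,194:68
side 191 [231 242] 345,170,190:70|353,166,192:116|374,168,185:170
side 193 [243 243] 375,175,169:208Traceback (most recent call last):
  File "<stdin>", line 7, in <module>
IndexError: index 0 is out of bounds for axis 0 with size 0
```

Run:
```python
from h import *
p=shot('side'); cv2.imwrite('pics/lid4c.png',cv2.resize(p['img'][150:270,200:340],None,fx=5,fy=5,interpolation=cv2.INTER_CUBIC)[:,:,::-1])
T=np.linalg.inv(np.array(p['world_from_camera']))
for q in ([362.9,182.6,98.6],[362.9,182.6,121]):
    c=T[:3,:3]@q+T[:3,3]; u=p['fx']*c[0]/c[2]+p['cx']; v=p['fy']*c[1]/c[2]+p['cy']; print(q,u,v,'crop',(u-200)*5,(v-150)*5)
```

```text
[362.9, 182.6, 98.6] 242.18145677139103 209.34734650182637 crop 210.90728385695513 296.7367325091318
[362.9, 182.6, 121] 240.94852523483615 204.02503801898868 crop 204.74262617418077 270.1251900949434
```

View pics/lid4c.png

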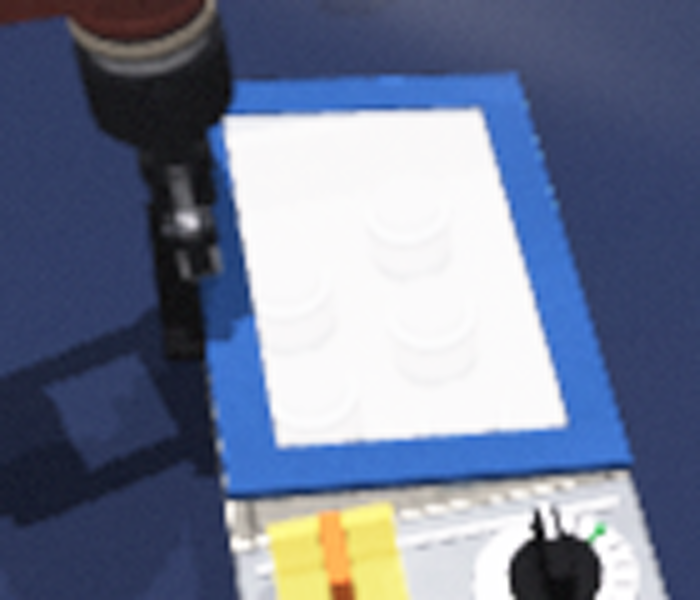

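The tip appears at crop (205,272), which corresponds to z ≈ 121. So the shut fingertips end about 23 mm above the reported TCP and are just touching the frame. I'll keep pushing down slowly with that offset.

jog_arm:
  commands:
    - [0,0,0.012,0,0,0,1]
    - [0,0,0.024,0,0,0,1]
    - [0,0,0.036,0,0,0,1]
    - [0,0,0.048,0,0,0,1]
    - [0,0,0.06,0,0,0,1]
    - [0,0,0.072,0,0,0,1]
    - [0,0,0.084,0,0,0,1]
    - [0,0,0.096,0,0,0,1]
    - [0,0,0.108,0,0,0,1]
    - [0,0,0.12,0,0,0,1]
    - [0,0,0.132,0,0,0,1]
    - [0,0,0.144,0,0,0,1]
    - [0,0,0.156,0,0,0,1]
    - [0,0,0.168,0,0,0,1]
    - [0,0,0.18,0,0,0,1]

```text
t: 44.75
eef_pos: [362.8, 182.6, 71.7]
tcp_rot: [1.0, -0.0, -0.0, -0.0]
ft_force: [-0.7, -0.4, 2.9]
grip_width: 0.5
grip_force: 0.6
```

Run:
```python
from h import *
st(); lidplane()
```

```text
t 44.75 pos [362.8 182.6  71.7] rot [ 1.e+00 -1.e-04 -1.e-04 -0.e+00] F [-0.7 -0.4  2.9] w 0.5378015155924252 gf 0.612390105955285
side 1770 slope x [-6.55000e-02  8.00000e-04  8.38615e+01]
top 2048 slope x [-6.00000e-02  3.50000e-03  8.47563e+01]
```

jog_arm:
  commands:
    - [0,0,0.008,0,0,0,1]
    - [0,0,0.016,0,0,0,1]
    - [0,0,0.024,0,0,0,1]
    - [0,0,0.031,0,0,0,1]
    - [0,0,0.038,0,0,0,1]
    - [0,0,0.045,0,0,0,1]
    - [0,0,0.052,0,0,0,1]
    - [0,0,0.058,0,0,0,1]
    - [0,0,0.064,0,0,0,1]
    - [0,0,0.07,0,0,0,1]
    - [0,0,0.075,0,0,0,1]
    - [0,0,0.08,0,0,0,1]
    - [0,0,0.085,0,0,0,1]
    - [0,0,0.089,0,0,0,1]
    - [0,0,0.093,0,0,0,1]
    - [0,0,0.096,0,0,0,1]
    - [0,0,0.099,0,0,0,1]

```text
t: 46.27
eef_pos: [362.9, 182.6, 57.8]
tcp_rot: [1.0, -0.0, -0.0, 0.0]
ft_force: [-4.1, -1.3, 9.3]
grip_width: 0.2
grip_force: 4.6
```

Run:
```python
from h import *
st(); lidplane()
```

```text
t 46.2667 pos [362.9 182.6  57.8] rot [ 1.e+00 -1.e-04 -3.e-04  1.e-04] F [-4.1 -1.3  9.3] w 0.188958212575655 gf 4.553364450694062
side 1760 slope x [-2.90000e-03 -1.00000e-04  8.40862e+01]
top 2067 slope x [ 2.40000e-03 -6.00000e-04  8.48911e+01]
```

The lid is closed: the slope is about 0 and the reaction is 9 N. I'll press slightly more, retreat, and measure the dial.

jog_arm:
  commands:
    - [0,0,0.005,0,0,0,1]
    - [0,0,0.008,0,0,0,1]
    - [0,0,0.008,0,0,0,1]

```text
t: 46.62
eef_pos: [362.9, 182.6, 57.7]
tcp_rot: [1.0, -0.0, -0.001, 0.0]
ft_force: [-7.5, -2.2, 13.2]
grip_width: -0.3
grip_force: 6.9
```

jog_arm:
  commands:
    - [0,0,-0.05,0,0,0,1]
    - [0,0,-0.15,0,0,0,1]
    - [0,0,-0.35,0,0,0,1]
    - [0,0,-0.6,0,0,0,1]
    - [0,0,-0.85,0,0,0,1]
    - [0,0,-1,0,0,0,1]
    - [0,0,-1,0,0,0,1]

```text
t: 47.2
eef_pos: [366.3, 183.5, 212.8]
tcp_rot: [1.0, -0.0, 0.006, -0.002]
ft_force: [0.2, -0.3, 0.3]
grip_width: 0.1
grip_force: 0.0
```

Run:
```python
from h import *
st(); lidplane()
for n in ('side','top'):
    p=shot(n); P=caps(p); c=p['img'].astype(int)
    # bar: dark pts z 98..115 near (515,-38)
    m=(np.abs(P[...,0]-515)<40)&(np.abs(P[...,1]+38)<40)&(P[...,2]>97)&(P[...,2]<125)&(p['depth']>0)
    Q=P[m]; print(n,'bar',len(Q),Q.mean(0).round(1),cv2.minAreaRect(Q[:,:2].astype(np.float32)),np.percentile(Q[:,2],[50,95]))
    g=(c[...,1]>c[...,0]+40)&(c[...,1]>c[...,2]+25)&(np.abs(P[...,0]-515)<80)&(np.abs(P[...,1]+38)<80)
    if g.any():
        v,u=np.nonzero(g); print('green',g.sum(),P[g].mean(0).round(1),at_z(p,u.mean(),v.mean(),74).round(1))
    w=(c.min(2)>150)&m; 
    if w.any(): print('white on bar',w.sum(),P[w].mean(0).round(1))
    for t in ['dial_grip','dial_tip','mark_point','mark','lock_tab']:
        for d in vision.mark_of(p,t): print(t,np.round(d['at'],1),round(d['conf'],2),'z=100',at_z(p,*d['at'],100).round(1),'z=76',at_z(p,*d['at'],76).round(1))
    # orange tab / amber hood
    o=(P[...,2]>125)&(P[...,2]<150)&(np.abs(P[...,0]-400)<60)&(np.abs(P[...,1]+38)<50)&(p['depth']>0); Q=P[o]
    if o.any(): print('tab',o.sum(),Q.mean(0).round(1),Q.min(0).round(0),Q.max(0).round(0))
    cv2.imwrite(f'pics/dial_{n}.png',cv2.resize(p['img'][225:325,330:395] if n=='top' else p['img'][225:310,235:345],None,fx=7,fy=7,interpolation=cv2.INTER_CUBIC)[:590,:,::-1])
```

```text
t 47.2 pos [366.3 183.5 212.8] rot [ 1.0e+00 -1.0e-04  5.9e-03 -1.6e-03] F [ 0.2 -0.3  0.3] w 0.148027253115026 gf 0.0
side 2104 slope x [-1.80000e-03 -0.00000e+00  8.40563e+01]
top 1908 slope x [1.10000e-03 1.00000e-04 8.48802e+01]
side bar 95 [512.  -43.9 107.9] ((512.6370239257812, -41.76575469970703), (47.95867919921875, 14.13480281829834), 89.0649642944336) [108.83465457 112.33609394]
green 5 [540.3 -17.9  75.7] [540.6 -16.7  74. ]
white on bar 24 [513.2 -29.5 110.3]
dial_grip [304.5 262.1] 0.55 z=100 [494.9 -45.1 100. ] z=76 [497.5 -28.1  76. ]
lock_tab [262.4 259.8] 0.96 z=100 [390.4  -9.7 100. ] z=76 [390.4   8.1  76. ]
lock_tab [307.9 337.4] 0.4 z=100 [ 455.9 -252.1  100. ] z=76 [ 457.6 -240.5   76. ]
tab 87 [401.8 -43.1 138.9] [396. -63. 126.] [408. -16. 145.]
top bar 78 [512.  -39.5 109.1] ((512.8204345703125, -38.99349594116211), (45.60721969604492, 14.778533935546875), 88.85832977294922) [108.91506939 113.92603844]
green 5 [540.2 -19.4  75.8] [540.5 -19.5  74. ]
white on bar 23 [513.4 -28.9 111.4]
dial_grip [363.6 260.7] 0.76 z=100 [511.6 -46.  100. ] z=76 [515.9 -47.9  76. ]
dial_tip [353.7 260.5] 0.47 z=100 [509.4 -16.7 100. ] z=76 [513.7 -18.1  76. ]
lock_tab [359.5 294.9] 0.74 z=100 [409.3 -41.5 100. ] z=76 [411.8 -43.3  76. ]
lock_tab [282.2 304.6] 0.69 z=100 [360.4 180.5 100. ] z=76 [362.2 182.6  76. ]
tab 79 [401.8 -36.4 138.4] [377. -60. 125.] [433.  -0. 147.]
```

View pics/dial_side.png

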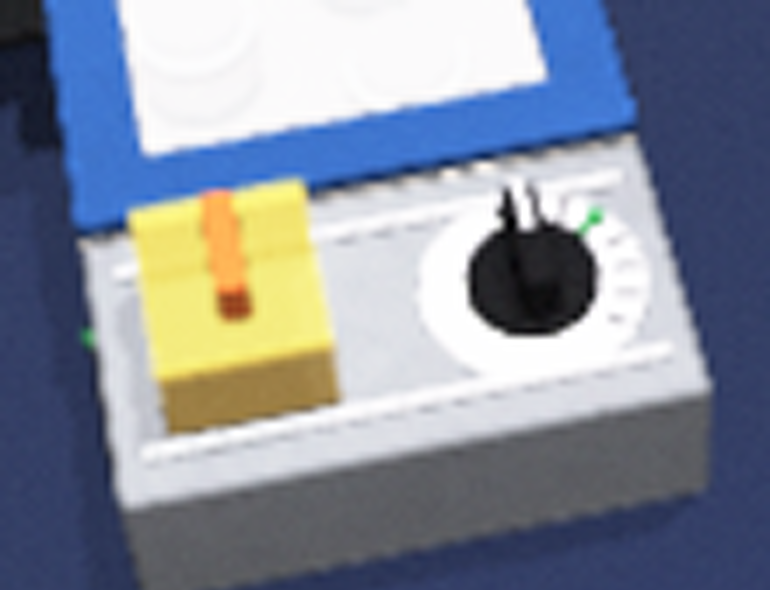

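View pics/dial_top.png

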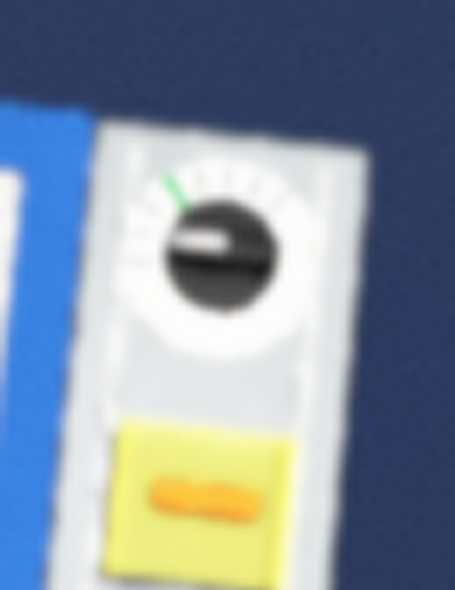

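The pointer's white end points to +y (bar axis at 89°). The green mark sits up-left of the dial in the top crop at (175,190), about 50° clockwise from the pointer. I'll bring the gripper over the dial with the fingers across the bar.

jog_arm:
  commands:
    - [0.07,0.1,0,0,0,-0.1,0.06]
    - [0.15,0.21,0,0,0,-0.21,0.06]
    - [0.22,0.32,0,0,0,-0.32,0.06]
    - [0.3,0.43,0,0,0,-0.43,0.06]
    - [0.37,0.54,0,0,0,-0.54,0.06]
    - [0.44,0.65,0,0,0,-0.65,0.06]
    - [0.5,0.74,0,0,0,-0.74,0.06]
    - [0.5,0.74,0,0,0,-0.74,0.06]

```text
t: 48.57
eef_pos: [438.9, 69.7, 205.8]
tcp_rot: [0.926, 0.377, -0.0, 0.0]
ft_force: [-0.1, 0.6, -0.1]
grip_width: 40.1
grip_force: 0.0
```

jog_arm:
  commands:
    - [-0.02,0.13,0,0,0,-0.1,0.06]
    - [-0.04,0.25,0,0,0,-0.21,0.06]
    - [-0.07,0.39,0,0,0,-0.32,0.06]
    - [-0.1,0.52,0,0,0,-0.43,0.06]
    - [-0.12,0.65,0,0,0,-0.54,0.06]
    - [-0.14,0.78,0,0,0,-0.65,0.06]
    - [-0.16,0.88,0,0,0,-0.743,0.06]
    - [-0.16,0.88,0,0,0,-0.743,0.06]
    - [-0.16,0.88,0,0,0,-0.743,0.06]
    - [-0.16,0.88,0,0,0,-0.743,0.06]

```text
t: 49.4
eef_pos: [512.6, -38.7, 205.7]
tcp_rot: [0.714, 0.7, 0.0, -0.0]
ft_force: [-1.0, 0.3, -0.7]
grip_width: 40.4
grip_force: 0.0
```

```bash
cat >> h.py <<'E'
def yawR(deg):
    a=np.radians(deg); c,s=np.cos(a),np.sin(a); return R.from_matrix(np.array([[c,s,0],[s,-c,0],[0,0,-1]]))
E
python3 - <<'E'
from h import *
s=st(); print(np.round(s['joint_pos'],2)); print(rel([512.7,-39.5,100],yawR(89)),rel([512.7,-39.5,66],yawR(89)))
E
```

```text
t 49.4 pos [512.6 -38.7 205.7] rot [ 7.141e-01  7.000e-01  0.000e+00 -4.000e-04] F [-1.   0.3 -0.7] w 40.43185576843359 gf 0.0
[-0.22 -0.22  1.87  0.    1.49 -0.2 ]
[-0.006  0.001  0.704 -0.001 -0.001 -0.002] [-0.006  0.001  0.931 -0.001 -0.001 -0.002]
```

jog_arm:
  commands:
    - [0,0,0.15,0,0,0,0.06]
    - [0,0,0.35,0,0,0,0.06]
    - [0,0,0.55,0,0,0,0.06]
    - [0,0,0.7,0,0,0,0.06]
    - [0,0,0.76,0,0,0,0.06]
    - [0,0,0.78,0,0,0,0.06]
    - [0,0,0.78,0,0,0,0.06]

```text
t: 49.98
eef_pos: [512.8, -38.9, 88.9]
tcp_rot: [0.713, 0.701, -0.0, -0.0]
ft_force: [-0.5, 0.1, -0.4]
grip_width: 40.2
grip_force: 0.0
```

Run:
```python
from h import *
s=st(); p=shot('side'); cv2.imwrite('pics/d1.png',cv2.resize(p['img'][200:290,255:355],None,fx=6,fy=6,interpolation=cv2.INTER_CUBIC)[:,:,::-1])
T=np.linalg.inv(np.array(p['world_from_camera'])); e=s['eef_pos']
for dx in (-20,0,20):
  for dz in (0,25,30):
    q=e+[dx,-11,dz]; c=T[:3,:3]@q+T[:3,3]; u=p['fx']*c[0]/c[2]+p['cx']; v=p['fy']*c[1]/c[2]+p['cy']; print(dx,dz,'crop',round((u-255)*6),round((v-200)*6))
```

```text
t 49.9833 pos [512.8 -38.9  88.9] rot [ 7.135e-01  7.007e-01 -1.000e-04 -2.000e-04] F [-0.5  0.1 -0.4] w 40.180954825986845 gf 0.0
-20 0 crop 296 397
-20 25 crop 293 364
-20 30 crop 293 357
0 0 crop 341 388
0 25 crop 339 354
0 30 crop 339 347
20 0 crop 386 378
20 25 crop 384 344
20 30 crop 384 337
```

View pics/d1.png

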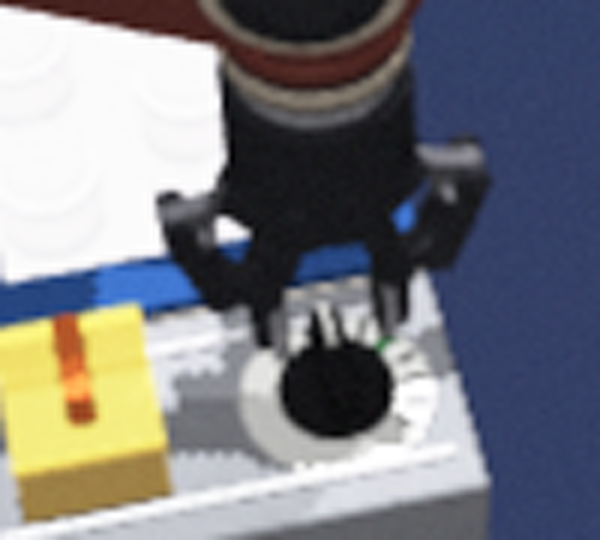

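jog_arm:
  commands:
    - [0,0,0.05,0,0,0,0.06]
    - [0,0,0.1,0,0,0,0.06]
    - [0,0,0.15,0,0,0,0.06]
    - [0,0,0.165,0,0,0,0.06]
    - [0,0,0.165,0,0,0,0.06]
    - [0,0,0.165,0,0,0,0.4]
    - [0,0,0.165,0,0,0,1]
    - [0,0,0.165,0,0,0,1]
    - [0,0,0.165,0,0,0,1]
    - [0,0,0.165,0,0,0,1]
    - [0,0,0.165,0,0,0,1]
    - [0,0,0.165,0,0,0,1]
  grip_force: 25

```text
t: 51.03
eef_pos: [513.3, -39.6, 64.4]
tcp_rot: [0.713, 0.701, 0.0, 0.0]
ft_force: [0.1, 0.3, 1.1]
grip_width: 13.0
grip_force: 28.2
```

Run:
```python
from h import *
s=st(); print(s['moment'])
```

```text
t 51.0333 pos [513.3 -39.6  64.4] rot [7.135e-01 7.007e-01 2.000e-04 3.000e-04] F [0.1 0.3 1.1] w 13.035361592721143 gf 28.156411349773407
[0.03069673 0.0180015  0.00582843]
```

jog_arm:
  commands:
    - [0,0,0,0,0,0.05,1]
    - [0,0,0,0,0,0.13,1]
    - [0,0,0,0,0,0.22,1]
    - [0,0,0,0,0,0.31,1]
    - [0,0,0,0,0,0.4,1]
    - [0,0,0,0,0,0.49,1]
    - [0,0,0,0,0,0.58,1]
    - [0,0,0,0,0,0.67,1]
    - [0,0,0,0,0,0.75,1]
    - [0,0,0,0,0,0.8,1]
    - [0,0,0,0,0,0.8,1]
    - [0,0,0,0,0,0.8,1]

```text
t: 52.03
eef_pos: [514.3, -40.1, 64.5]
tcp_rot: [0.937, 0.351, 0.001, 0.001]
ft_force: [4.4, -2.0, -3.5]
grip_width: 13.1
grip_force: 27.7
```

jog_arm:
  commands:
    - [0,0,0,0,0,0,0.06]
    - [0,0,0,0,0,0,0.06]
    - [0,0,0,0,0,0,0.06]
    - [0,0,0,0,0,0,0.06]
    - [0,0,0,0,0,0,0.06]
    - [0,0,-0.1,0,0,0,0.06]
    - [0,0,-0.3,0,0,0,0.06]
    - [0,0,-0.55,0,0,0,0.06]
    - [0,0,-0.8,0,0,0,0.06]
    - [0,0,-0.9,0,0,0,0.06]
    - [0,0,-0.9,0,0,0,0.06]

```text
t: 52.95
eef_pos: [516.0, -40.1, 205.3]
tcp_rot: [0.937, 0.35, 0.004, 0.003]
ft_force: [-0.0, -0.8, 0.6]
grip_width: 40.0
grip_force: 0.0
```

jog_arm:
  commands:
    - [-0.2,0.1,0,0,0,0,0.06]
    - [-0.4,0.2,0,0,0,0,0.06]
    - [-0.6,0.4,0,0,0,0,0.06]
    - [-0.8,0.6,0,0,0,0,0.06]
    - [-1,0.8,0,0,0,0,0.06]
    - [-1,0.8,0,0,0,0,0.06]

```text
t: 53.45
eef_pos: [476.7, -233.8, 197.5]
tcp_rot: [0.938, 0.347, -0.001, 0.0]
ft_force: [-0.9, 0.2, -1.0]
grip_width: 40.3
grip_force: 0.0
```

```bash
cat >> h.py <<'E'
def dial(sv=None):
    for n in ('side','top'):
        p=shot(n); P=caps(p); c=p['img'].astype(int)
        m=(np.abs(P[...,0]-513)<32)&(np.abs(P[...,1]+40)<32)&(P[...,2]>97)&(P[...,2]<125)&(p['depth']>0)
        Q=P[m]; b=cv2.minAreaRect(Q[:,:2].astype(np.float32)); w=(c.min(2)>140)&m
        g=(c[...,1]>c[...,0]+30)&(c[...,1]>c[...,2]+15)&(np.hypot(P[...,0]-513,P[...,1]+40)<50)
        v,u=np.nonzero(g); wt=(c[...,1]-np.maximum(c[...,0],c[...,2]))[g]; G=at_z(p,np.average(u,weights=wt),np.average(v,weights=wt),76)
        # line fit of white pixels on bar top
        d=(c.max(2)<75)&(np.hypot(P[...,0]-513,P[...,1]+40)<32)&(P[...,2]>76); 
        print(n,'bar',np.round(b[0],1),np.round(b[1],1),round(b[2],1),'n',len(Q),'white',P[w].mean(0).round(1),w.sum(),'green',G.round(1),g.sum())
        C=np.array(b[0]); print('  mark ang from bar centre',np.degrees(np.arctan2(*(G[:2]-C)[::-1])).round(1),'white ang',np.degrees(np.arctan2(*(P[w].mean(0)[:2]-C)[::-1])).round(1))
        if sv: cv2.imwrite(f'pics/{sv}_{n}.png',cv2.resize(p['img'][235:285,335:385] if n=='top' else p['img'][235:285,285:335],None,fx=11,fy=11,interpolation=cv2.INTER_CUBIC)[:,:,::-1])
E
python3 - <<'E'
from h import *
s=st(); dial('d2'); dial()
a=cv2.imread('pics/d2_side.png');b=cv2.imread('pics/d2_top.png'); cv2.imwrite('pics/d2.png',cv2.resize(np.hstack([a,b]),(800,400)))
E
```

```text
t 53.45 pos [ 476.7 -233.8  197.5] rot [ 9.378e-01  3.472e-01 -1.400e-03  2.000e-04] F [-0.9  0.2 -1. ] w 40.2771231011014 gf 0.0Traceback (most recent call last):
  File "<stdin>", line 2, in <module>
  File "h.py", line 76, in dial
    v,u=np.nonzero(g); wt=(c[...,1]-np.maximum(c[...,0],c[...,2]))[g]; G=at_z(p,np.average(u,weights=wt),np.average(v,weights=wt),76)
                                                                                ~~~~~~~~~~^^^^^^^^^^^^^^
    raise ZeroDivisionError(
        "Weights sum to zero, can't be normalized")
ZeroDivisionError: Weights sum to zero, can't be normalized
```

jog_arm:
  commands:
    - [-0.2,-0.08,0,0,0,0,0.06]
    - [-0.4,-0.16,0,0,0,0,0.06]
    - [-0.6,-0.24,0,0,0,0,0.06]
    - [-0.8,-0.32,0,0,0,0,0.06]
    - [-0.98,-0.4,0,0,0,0,0.06]
    - [-0.98,-0.4,0,0,0,0,0.06]

```text
t: 54.0
eef_pos: [324.9, -279.3, 197.6]
tcp_rot: [0.937, 0.349, -0.001, -0.001]
ft_force: [-0.0, 0.3, -1.0]
grip_width: 40.1
grip_force: 0.0
```

Run:
```python
from h import *
s=st(); dial('d2'); dial()
a=cv2.imread('pics/d2_side.png');b=cv2.imread('pics/d2_top.png'); cv2.imwrite('pics/d2.png',cv2.resize(np.hstack([a,b]),(800,400)))
```

```text
t 54.0 pos [ 324.9 -279.3  197.6] rot [ 9.373e-01  3.486e-01 -1.000e-03 -9.000e-04] F [-0.   0.3 -1. ] w 40.10790198668053 gf 0.0
side bar [513.4 -41. ] [47.6 14.6] 39.8 n 111 white [521.6 -32.5 109.2] 29 green [538.4 -19.2  76. ] 9
  mark ang from bar centre 41.0 white ang 46.0
top bar [513.5 -39.5] [46.9 14.3] 40.5 n 81 white [523.  -32.4 111. ] 23 green [540.6 -19.   76. ] 9
  mark ang from bar centre 37.2 white ang 37.0
side bar [512.9 -41.8] [47.3 14.6] 40.8 n 108 white [521.1 -32.8 110.1] 28 green [538.5 -19.   76. ] 10
  mark ang from bar centre 41.6 white ang 47.2
top bar [513.6 -39.3] [46.8 14.9] 40.4 n 83 white [523.  -32.4 111.2] 23 green [540.6 -19.   76. ] 9
  mark ang from bar centre 36.9 white ang 36.2
```

View pics/d2.png

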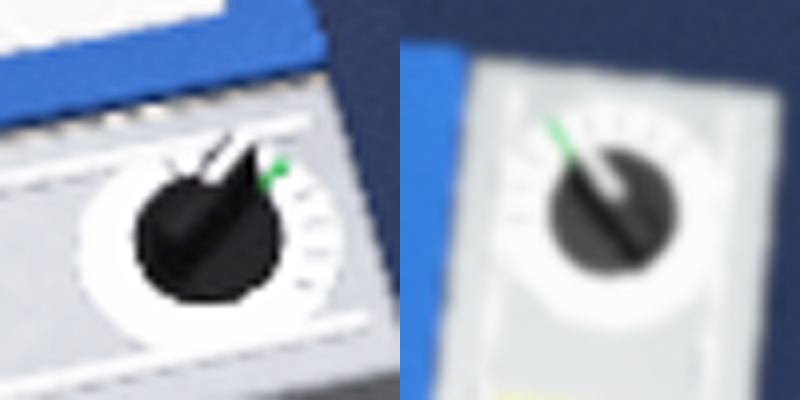

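```bash
cat > fit.py <<'E'
from h import *
from scipy.optimize import minimize
def proj(p,X):
    T=np.linalg.inv(np.array(p['world_from_camera'])); c=X@T[:3,:3].T+T[:3,3]
    return np.c_[p['fx']*c[:,0]/c[:,2]+p['cx'],p['fy']*c[:,1]/c[:,2]+p['cy']]
t=np.linspace(0,2*np.pi,60,endpoint=False); S=16
def fit(p,ang=40.7):
    u0,v0=np.round(proj(p,np.array([[513,-40,84.]]))[0]).astype(int)-16
    I=p['img'][v0:v0+32,u0:u0+32].astype(float); g=I.max(2)
    dark=np.clip((200-g)/(200-45),0,1)
    def hull(X):
        q=(proj(p,X)-[u0,v0]+.5)*S; return np.round(cv2.convexHull(q.astype(np.float32))*16).astype(np.int32)
    def render(x,a):
        M=np.zeros((32*S,32*S),np.uint8); cyl=np.vstack([np.c_[x[0]+26*np.cos(t),x[1]+26*np.sin(t),np.full(60,z)] for z in (76,84)])
        cv2.fillConvexPoly(M,hull(cyl),255,shift=4)
        r=np.radians(a); e=np.array([np.cos(r),np.sin(r)]); n=np.array([-e[1],e[0]])
        bar=np.array([[*(x[:2]+i*23*e+j*7*n),z] for i in(-1,1) for j in (-1,1) for z in (84,110)]); cv2.fillConvexPoly(M,hull(bar),255,shift=4)
        tip=np.array([[*(x[:2]+16*e),109.]]); return cv2.resize(M,(32,32),interpolation=cv2.INTER_AREA)/255.,proj(p,tip)[0]-[u0,v0]
    vv,uu=np.mgrid[0:32,0:32]; c0=proj(p,np.array([[513,-40,84.]]))[0]-[u0,v0]
    _,tp=render([513,-40],ang); W=(np.hypot(uu-tp[0],vv-tp[1])>5)&(np.hypot(uu-c0[0],vv-c0[1])<13)
    W&=~((uu-c0[0])**2+(vv-c0[1])**2<25)
    f=lambda x:(((render(x,ang)[0]-dark)**2)*W).sum()
    b=min((minimize(f,[513+dx,-40+dy],method='Nelder-Mead',options=dict(initial_simplex=[[513+dx,-40+dy],[516+dx,-40+dy],[513+dx,-37+dy]])) for dx in(-1.5,1) for dy in(-1.5,1)),key=lambda r:r.fun)
    P=caps(p); c=p['img'].astype(float); ex=c[...,1]-np.maximum(c[...,0],c[...,2]); k=(np.hypot(P[...,0]-513,P[...,1]+40)<50)&(ex>8)
    v,u=np.nonzero(k); w=ex[k]; Q=np.array([at_z(p,a,b_,75)[:2] for a,b_ in zip(u,v)]); G=np.average(Q,axis=0,weights=w)
    C=np.cov(Q.T,aweights=w); ev=np.linalg.eigh(C)[1][:,1]; ev*=np.sign(ev[0])
    d=G-b.x; print('axis',b.x.round(1),'res',round(b.fun,2),'mark',G.round(1),'r',np.hypot(*d).round(1),'ANG',np.degrees(np.arctan2(d[1],d[0])).round(1),'line',np.degrees(np.arctan2(ev[1],ev[0])).round(1))
if __name__=='__main__':
    for n in ('side','top','side','top'): print(n); fit(shot(n))
E
python3 fit.py
```

```text
side
axis [512.1 -40.2] res 24.79 mark [538.9 -18.1] r 34.7 ANG 39.6 line 39.5
top
axis [516.2 -38.3] res 27.31 mark [540.4 -19. ] r 31.0 ANG 38.6 line 32.2
side
axis [512.1 -40.2] res 24.82 mark [538.9 -18.1] r 34.7 ANG 39.6 line 39.7
top
axis [516.2 -38.3] res 27.32 mark [540.7 -19. ] r 31.2 ANG 38.4 line 32.1
```

Bar angle is about 40.6° and the mark about 39.5° (side-camera fit, with the radius matching the known 34.5 mm). That's within about 1°, so the dial is set. Next I'll move behind the lock's tab.

jog_arm:
  commands:
    - [0.1,-0.08,0,0,0,0.1,1]
    - [0.2,-0.17,0,0,0,0.22,1]
    - [0.3,-0.25,0,0,0,0.33,1]
    - [0.4,-0.34,0,0,0,0.45,1]
    - [0.5,-0.42,0,0,0,0.56,1]
    - [0.62,-0.52,0,0,0,0.68,1]
    - [0.62,-0.52,0,0,0,0.68,1]
    - [0.62,-0.52,0,0,0,0.68,1]

```text
t: 55.07
eef_pos: [347.6, -158.9, 199.1]
tcp_rot: [1.0, 0.004, 0.0, 0.0]
ft_force: [0.6, -0.6, -0.4]
grip_width: -0.1
grip_force: 0.0
```

jog_arm:
  commands:
    - [0.03,-0.2,0.05,0,0,0,1]
    - [0.06,-0.4,0.15,0,0,0,1]
    - [0.09,-0.6,0.2,0,0,0,1]
    - [0.12,-0.75,0.25,0,0,0,1]
    - [0.12,-0.8,0.25,0,0,0,1]
    - [0.12,-0.8,0.25,0,0,0,1]
    - [0.12,-0.8,0.25,0,0,0,1]

```text
t: 55.65
eef_pos: [365.1, -40.4, 162.0]
tcp_rot: [1.0, 0.002, 0.0, 0.0]
ft_force: [0.0, -0.5, -1.2]
grip_width: 0.4
grip_force: 0.0
```

Run:
```python
from h import *
s=st(); print(np.round(s['joint_pos'],2),rel([366,-38,98],yawR(0)))
```

```text
t 55.65 pos [365.1 -40.4 162. ] rot [1.e+00 2.e-03 1.e-04 5.e-04] F [ 0.  -0.5 -1.2] w 0.43849743922651435 gf 0.0
[-0.31 -0.62  2.22 -0.    1.53  1.25] [ 0.006 -0.016  0.427  0.001 -0.     0.004]
```

jog_arm:
  commands:
    - [0,-0.01,0.1,0,0,0,1]
    - [0,-0.016,0.25,0,0,0,1]
    - [0,-0.016,0.37,0,0,0,1]
    - [0,-0.016,0.415,0,0,0,1]
    - [0,-0.016,0.415,0,0,0,1]
    - [0.05,-0.016,0.415,0,0,0,1]
    - [0.1,-0.016,0.415,0,0,0,1]
    - [0.15,-0.014,0.415,0,0,0,1]
    - [0.2,-0.012,0.415,0,0,0,1]
    - [0.25,-0.01,0.415,0,0,0,1]
    - [0.3,-0.008,0.415,0,0,0,1]

```text
t: 56.57
eef_pos: [411.0, -39.0, 100.4]
tcp_rot: [1.0, 0.001, 0.001, 0.0]
ft_force: [-1.4, -0.8, 1.4]
grip_width: 0.1
grip_force: 0.9
```

```bash
cat >> h.py <<'E'
def tab():
    for n in ('side','top'):
        p=shot(n); c=p['img'].astype(int); P=caps(p)
        o=(c[...,0]>180)&(c[...,1]>80)&(c[...,1]<c[...,0]*.75)&(c[...,2]<110)&(P[...,0]>380)&(P[...,0]<540)&(np.abs(P[...,1]+40)<40)&(P[...,2]>118)&(P[...,2]<150)
        if o.sum()>3: print(n,o.sum(),'tab x',np.percentile(P[o][:,0],[5,50,95]).round(1),'y',np.median(P[o][:,1]).round(1),'z',np.percentile(P[o][:,2],95).round(1))
E
python3 - <<'E'
from h import *
st(); tab()
E
```

```text
t 56.5667 pos [411.  -39.  100.4] rot [1.0e+00 1.2e-03 6.0e-04 4.0e-04] F [-1.4 -0.8  1.4] w 0.07602185354228888 gf 0.8834847681282554
side 48 tab x [421.6 427.3 430.9] y -46.4 z 143.4
```

jog_arm:
  commands:
    - [0.05,0,0,0,0,0,1]
    - [0.1,0.003,0,0,0,0,1]
    - [0.15,0.005,0,0,0,0,1]
    - [0.2,0.006,0,0,0,0,1]
    - [0.25,0.008,0,0,0,0,1]
    - [0.3,0.01,0,0,0,0,1]
    - [0.35,0.01,0,0,0,0,1]
    - [0.4,0.01,0,0,0,0,1]
    - [0.45,0.012,0,0,0,0,1]
    - [0.49,0.013,0,0,0,0,1]
    - [0.51,0.013,0,0,0,0,1]
    - [0.52,0.013,0,0,0,0,1]

```text
t: 57.67
eef_pos: [488.2, -40.2, 99.2]
tcp_rot: [1.0, 0.001, -0.0, 0.0]
ft_force: [-1.2, -0.2, -0.3]
grip_width: 0.2
grip_force: 0.8
```

Run:
```python
from h import *
st(); tab()
```

```text
t 57.6667 pos [488.2 -40.2  99.2] rot [ 1.0e+00  1.5e-03 -2.0e-04  1.0e-04] F [-1.2 -0.2 -0.3] w 0.23336183038530395 gf 0.770254441886209
side 21 tab x [498.8 504.  508.3] y -56.6 z 142.4
```

jog_arm:
  commands:
    - [0.01,0,0,0,0,0,1]
    - [0.02,0,0,0,0,0,1]
    - [0.03,0,0,0,0,0,1]
    - [0.04,0,0,0,0,0,1]
    - [0.05,0,0,0,0,0,1]
    - [0.06,0,0,0,0,0,1]
    - [0.065,0,0,0,0,0,1]
    - [0.065,0,0,0,0,0,1]

```text
t: 58.43
eef_pos: [496.3, -40.2, 99.3]
tcp_rot: [1.0, 0.001, -0.002, 0.0]
ft_force: [-7.6, -1.3, 4.0]
grip_width: -0.3
grip_force: 3.7
```

Run:
```python
from h import *
st(); tab()
```

```text
t 58.4333 pos [496.3 -40.2  99.3] rot [ 1.0e+00  1.5e-03 -2.1e-03  2.0e-04] F [-7.6 -1.3  4. ] w -0.34222871362246116 gf 3.681524816295223
side 18 tab x [506.9 511.8 515.8] y -58.1 z 141.8
```

jog_arm:
  commands:
    - [0.01,0,0,0,0,0,1]
    - [0.015,0,0,0,0,0,1]
    - [0.02,0,0,0,0,0,1]
    - [0.02,0,0,0,0,0,1]

```text
t: 58.87
eef_pos: [496.3, -40.2, 99.3]
tcp_rot: [1.0, 0.002, -0.006, 0.0]
ft_force: [-19.3, -1.5, 12.8]
grip_width: 0.1
grip_force: 9.6
```

jog_arm:
  commands:
    - [-0.05,0,0,0,0,0,1]
    - [-0.15,0,-0.05,0,0,0,1]
    - [-0.25,0,-0.2,0,0,0,1]
    - [-0.4,0,-0.4,0,0,0,1]
    - [-0.6,0,-0.6,0,0,0,1]
    - [-0.8,0,-0.8,0,0,0,1]
    - [-0.95,0,-0.95,0,0,0,1]
    - [-0.95,0,-1,0,0,0,1]
    - [-0.95,0,-1,0,0,0,1]

```text
t: 59.62
eef_pos: [359.6, -40.8, 252.9]
tcp_rot: [1.0, 0.001, 0.005, 0.001]
ft_force: [0.2, -0.5, -0.4]
grip_width: 0.0
grip_force: 0.0
```

Run:
```python
from h import *
st(); tab(); lidplane(); scan()
p=shot('side'); q=shot('top')
a=cv2.resize(p['img'][110:310,220:350],(390,600)); b=cv2.resize(q['img'][190:330,220:390],None,fx=2.4,fy=2.4); b=cv2.copyMakeBorder(b,0,600-b.shape[0],0,0,cv2.BORDER_CONSTANT)
cv2.imwrite('pics/fin.png',np.hstack([a,b])[:,:800,::-1])
```

```text
t 59.6167 pos [359.6 -40.8 252.9] rot [1.     0.0013 0.0045 0.0011] F [ 0.2 -0.5 -0.4] w 0.02149634406541741 gf 0.0
side 64 tab x [506.6 510.1 515.4] y -41.7 z 143.2
top 32 tab x [506.9 508.7 512.7] y -37.9 z 143.5
side 1753 slope x [-1.60000e-03 -5.00000e-04  8.40225e+01]
top 2690 slope x [1.20000e-03 4.00000e-04 8.46592e+01]
S [ 461.6 -200. ] 240 [43. 43.] RED
T [ 462.2 -199.5] 145 [43. 43.] RED
```

View pics/fin.png

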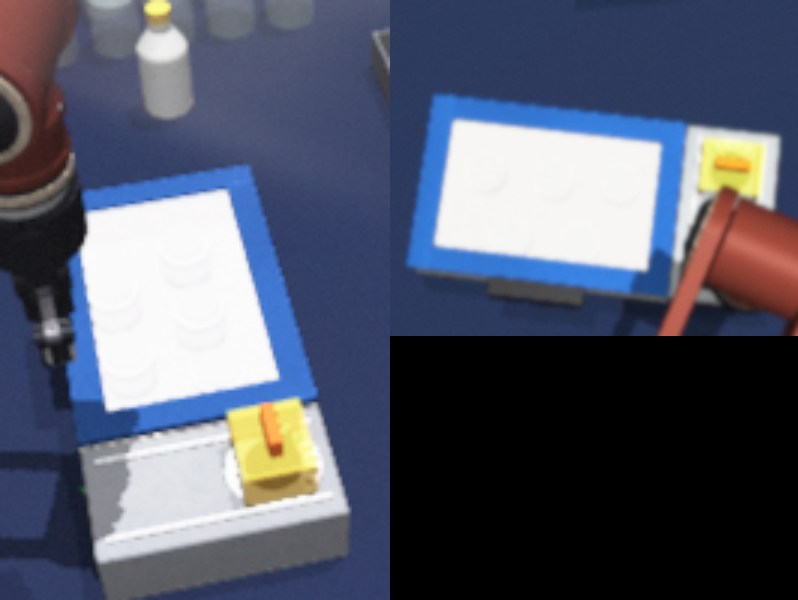

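The picture shows the lid flat with the five bottles upright under the window. The amber hood sits over the dial at the end of its rails: pushed with 19 N, it moved no further. The arm is touching nothing, so I'm handing in.

```bash
python3 -c "
from h import *
print(ticket.sign_off())"
```

```text
the job is handed in; nothing more can be done
None
```

I handed the job in at about 60 s: all five white-capped samples stand upright in the chamber, the lid is closed, the dial points within about 1° of the green mark by my camera measurements, and the lock is home against its stop; sign-off returned no verdict.

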